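# Put the second child's shoe in the sanitising hood and start it

## Robot

A 7-joint arm with a two-finger parallel gripper is mounted at the origin on the work surface. World frame = base frame: x ahead of the robot, y to its left, z up, the work surface at z = 0. Lengths are in m, angles in rad, forces in N, time in s.
With the tool pointing down it reaches from about 0.4 to 0.85 m from the base axis. Payload 4.5 kg.
Tool frame: the origin (TCP) lies at the centre of the arm's flange, where the gripper is bolted on; the fingertips stand r.tcp_to_tips ahead of it and the grasp point (between the pads) lies 147 mm ahead of it (r.tcp_to_tips is the distance from the TCP to the fingertips, in m); x points along the fingers, y is the direction in which the jaws open and shut, and the axes are right-handed (so a half turn about x gives the same grasp; the last joint's range is limited). The gripper opens to 88 mm and grips with 3 to 60 N. Pads are 18 mm wide; open, the fingers measure 123 mm over their backs; the gripper's body (75 mm by 187 mm) begins 45 mm behind the grasp point.
Start: joints at [1.195, 0.689, -0.195, 1.565, 0.157, 0.902, -0.215], TCP at [0.249, -0.573, 0.405] pointing down, gripper open.
Joint ranges: [-3.01, 3.01], [-0.46, 2.08], [-1.47, 1.51], [0.13, 2.56], [-1, 4.14], [0.04, 2.09], [-2.66, 2.66]. Speed limits (rad/s): [2.57, 2.57, 3.14, 3.14, 3.14, 3.14, 3.14].

## Interface

Orientations are given as a unit quaternion [x, y, z, w].
In Python, from plant import r, eyes gives the robot as it stands.
- The arm moves only by the tool carry_out, never from a script. Its argument "targets" is text: rows parted by semicolons, each of 5 numbers parted by spaces: the opening, from 0 (shut) to 1 (fully open), then the shift along the tool's x, y, z in mm, then the turn about the tool's x in rad. A call has 1 to 20 rows; each row shifts and turns the commanded pose from where the row before left it, along the tool's axes as they then stand; what a row does not reach is not made up. A row lasts 1/12 s, in which the tool goes at most 41.7 mm and 7.16 degrees, less where a joint would pass 70% of its speed; a pose out of reach is approached as far as the arm can. A call is refused whole if a number of a shift passes 41.7 or a number of a turn 0.125, either way. A call with a gripper value outside its range is refused whole. The fingers move at their own pace and stop on an object; "force" is the grip in N (left out, the last holds). Time passes only in rows, so rows that do not move let the fingers close. It gives the time, the measured TCP pose, the force and the opening at its end, in the units of the state.
- r.get_state(): the state, without advancing time (a new reading comes with each control period).
- eyes.snapshot(name): name is "scene" or "top" or "wrist"; returns (picture, depth): 400x640x3 uint8, blue, green, red; 400x640 float32, m along the optical axis (not along the pixel's ray), 0 where there is no reading.
- eyes.camera_params(name): a dict with "intrinsics" (3x3 intrinsics, pixels), "rvec" (rotation vector, rad) and "tvec" (3), from world to camera coordinates, as OpenCV has them; the wrist camera has in their place "T_tool_cam" (4x4, takes a point from camera to tool coordinates, whose origin is the TCP and whose axes are the tool frame's). Camera axes: x right, y down, z forward; pixel columns grow to the right and rows downward; lengths in m; the calibration is good to about 2 mm. A picture is of the moment at which its call begins: read the wrist's pose just before it. camera_params takes no time and is no camera call.
- r.finish_job(): hands the job in, once; it reports no verdict.
The state is a dict: "clock": time; "q": joint angles; "qd": joint speeds; "joint_torque": joint torques, N m; "tool_pos": TCP position; "eef_rot": TCP orientation; "contact_force": force on the tool from outside, world axes, zero at the start; "moment": the same for the moment, N m; "opening": opening from 0.0 (shut) to 1.0 (fully open).
Only numpy, scipy, OpenCV 4.12 (cv2) and the standard library are available. Lean on these libraries where they do the work, as an engineer would, in place of code of your own. Each camera call takes 0.05 s, during which the arm holds its last target.

## Task

Take the child's red shoe out of the open box and stand it in the sanitising hood's tray, beside its mate and with its toe to the back like the mate, without pushing the mate about. Only when the shoe is in and let go, start the hood: push the green bar hidden under the hood's front lip fully up from below, then let it spring back. Leave the other things on the counter where they are.

Things in the scene. Friction and masses are not known exactly. Their poses are not given: they have to be found in the camera images.
- shoe: Child's stiff red leather shoe, pink straps, cream sole, rigid, 160 mm long, 66 wide at the ball, collar 70 high (tongue 83), 0.13 to 0.21 kg. Origin: centre of the sole's underside; x to the toe, z up. Its heel half (x -76 to +2 mm) has flat upright sides 50 mm apart from 12 to 64 mm above the underside: grip there. Centre of mass at about x = -4 mm. Starts upright in the open box.
- shoe_heel (a point): The very back of the shoe at the height of the sole's underside, 80 mm behind the shoe's origin.
- shoe_toe (a point): The very front of the shoe at the height of the sole's underside, 80 mm ahead of the shoe's origin.
- open_box: Open orange shoe box without its lid, fixed to the counter, 210 mm (its x) by 155 mm (its y), 85 mm high, walls and floor 4 mm. Origin: centre of its underside. The shoe stands on its floor, about in the middle, toe towards the box's +x (within 0.1 rad).
- hood: Ultraviolet sanitising hood for a pair of shoes, white and dark grey, fixed, 245 mm deep (x -113 to +132), 270 wide, 281 high. Origin: centre of its underside, below the tray's middle; x to its back wall, open front to -x (towards the middle of the counter), z up. Side walls (|y| over 121 mm) start only at x = -38 mm: ahead of them the sides are open. Back wall's inner face at x = +120 mm.
- tray_centre (a point): Centre of the steel tray, on its floor, 20 mm above the counter; axes as the hood's. The floor is 200 mm deep (x -100 to +100) and 230 wide (y -115 to +115) inside a rim 12 mm high and 6 thick. The shoe belongs on the free half, its middle about 60 mm to the side of this point away from the mate: the shoe must be lifted over the rim and in under the lip.
- lip_edge (a point): Middle of the lower front edge of the hood's roof plate, the lip: 93 mm in front of the hood's origin, 215 mm above the counter. The plate is 14 mm thick and runs back level from here; the lamp housing on top of it starts 58 mm behind this edge and is 52 mm high.
- start_bar (a joint): The green start bar under the lip: 0 = hanging down at rest, 0.005 m = pushed fully up. A spring returns it; it takes about 2 N to start moving and 4.5 N fully up (more along a slanted finger).
- bar_underside (a point): Middle of the lowest line of the start bar, 180 mm above the counter. The bar is round and green, 18 mm thick, 90 long along the hood's y, hung on a web under the roof plate, centre line 18 mm behind the lip's edge, 26 below the plate. It moves straight up. A green strip on the lip's top marks it. A finger slanted 45 degrees, coming from the front below the lip, reaches it and clears the lip.
- mate: The other red shoe, same shape and size, loose, standing on one half of the hood's tray (about 60 mm from the tray's centre line), toe to the back. Origin and axes as for the shoe.
- closed_box: Closed grey shoe box with its lid on, fixed, 210 x 145 x 85 mm. Origin: centre of its underside.
- brush: Shoe brush, dark wooden back with bristles down, loose, 150 x 48 x 40 mm, long along its x. Origin: centre of its underside.
- tin: Flat black round polish tin, loose, 78 mm across, 24 mm high. Origin: centre of its underside.
- cream_jar: Amber glass cream jar with steel cap, loose, 54 mm across, 60 mm high. Origin: centre of its underside.
- hammer: Shoemaker's hammer, loose, about 200 mm long, lying. Origin: underside about the middle of its length.
There are look-alikes about, which are no part of the job. Leave any purple look-alike of the shoe alone.

How it is judged:
On the way, in this order (a step that is already met when the one before it is completed fails the run):
1. the shoe stands flat in the hood's tray beside its mate, toe to the back, let go (z of shoe in the frame of tray_centre between -0.005 and 0.005 m and x of shoe in the frame of tray_centre between -0.03 and 0.03 m and y of shoe in the frame of tray_centre between -0.1 and 0.1 m and x of shoe_toe in the frame of tray_centre above 0.03 m and angle between the x axis of shoe and the x axis of hood, either way round below 0.3 rad and angle between shoe's own z axis and vertical below 0.06 rad and contact force between the fingers and shoe below 0.1 N), for 0.3 s.
2. the start bar under the lip is pushed fully up (4 of its 5 mm) with the shoe in place (z of shoe in the frame of tray_centre between -0.005 and 0.005 m and x of shoe in the frame of tray_centre between -0.03 and 0.03 m and y of shoe in the frame of tray_centre between -0.1 and 0.1 m and x of shoe_toe in the frame of tray_centre above 0.03 m and angle between the x axis of shoe and the x axis of hood, either way round below 0.3 rad and angle between shoe's own z axis and vertical below 0.06 rad and value of joint start_bar above 0.004 m), for 0.1 s.
At the end, for the whole second after the job is handed in: The shoe stands flat on the tray floor inside the rim (5 mm, 0.06 rad), its middle within 30 mm of the tray's in depth, toe to the back within 0.3 rad of straight, at rest and let go; the mate stands within 30 mm of where it was; the bar has sprung back (under 1 mm) (all of step 1 and value of joint start_bar below 0.001 m and linear speed of shoe below 0.02 m/s and distance of mate from where it was at the start of the episode below 0.03 m and angle between mate's own z axis and vertical below 0.1 rad); the robot touches nothing.
It fails at once if the start bar is pushed up (more than 2.5 mm) while the shoe is not in its place in the tray (value of joint start_bar above 0.0025 m and not (z of shoe in the frame of tray_centre between -0.005 and 0.005 m and x of shoe in the frame of tray_centre between -0.03 and 0.03 m and y of shoe in the frame of tray_centre between -0.1 and 0.1 m and x of shoe_toe in the frame of tray_centre above 0.03 m and angle between the x axis of shoe and the x axis of hood, either way round below 0.3 rad and angle between shoe's own z axis and vertical below 0.06 rad)).
It fails at once if the mate is pushed more than 30 mm or tipped (distance of mate from where it was at the start of the episode above 0.03 m or angle between mate's own z axis and vertical above 0.5 rad).
It fails at once if another loose thing on the counter is moved by more than 50 mm (distance of any of brush, tin, cream_jar, hammer from where it was at the start of the episode above 0.05 m).
It also fails if it takes over 64 s, if anything falls off the work surface, if the arm or the gripper's body presses on something with over 40 N, if the wrist force passes 120 N, or if a joint passes its speed limit or range.

## Working session

There is one attempt and no reset: what is moved stays moved. The work goes in short steps, Python scripts to look and compute and a tool call to move; the robot and the scene stay as the last step left them, time stands still between calls to the robot, and variables do not carry over. Pictures are saved under pics/ and viewed, and the job is handed in when it is done.

Besides the shell and the picture viewer there is one more tool, called by a JSON object that holds its "method" and its "body", one argument or row to a line. carry_out: Moves the arm, as the interface text tells. Its arguments: {"type":"object","properties":{"targets":{"type":"string"},"force":{"type":"number"}},"required":["targets"]}

```bash
ls; mkdir -p pics
python3 - <<'E'
from plant import r,eyes
import cv2,numpy as np
s=r.get_state();print(s['clock'],s['tool_pos'],s['eef_rot'],s['opening'],r.tcp_to_tips)
for n in['scene','top','wrist']:
    p,d=eyes.snapshot(n);cv2.imwrite(f'pics/{n}0.png',p);np.save(f'{n}0.npy',d)
    c=eyes.camera_params(n);print(n,c)
E
```

```text
pics
0.0 [ 0.24884563 -0.57296328  0.40390653] [-0.69211489 -0.14453256  0.6924998  -0.14328761] 0.9969601070174361 0.166
scene {'intrinsics': array([[362.71151313,   0.        , 327.27059435],
       [  0.        , 362.71151313, 200.47095474],
       [  0.        ,   0.        ,   1.        ]]), 'rvec': array([ 2.38550153,  0.75421077, -0.27828996]), 'tvec': array([-0.44154943, -0.15014117,  1.17853748])}
top {'intrinsics': array([[462.06528119,   0.        , 320.71695847],
       [  0.        , 462.06528119, 197.93752513],
       [  0.        ,   0.        ,   1.        ]]), 'rvec': array([ 2.07960033, -2.14606134,  0.21056122]), 'tvec': array([0.05533257, 0.54169155, 1.49401361])}
wrist {'intrinsics': array([[300.2059473 ,   0.        , 321.21977113],
       [  0.        , 300.2059473 , 196.64000053],
       [  0.        ,   0.        ,   1.        ]]), 'T_tool_cam': array([[ 7.71645056e-05, -2.76109566e-01,  9.61126163e-01,
         2.01533545e-02],
       [ 9.99999657e-01,  8.14343653e-04,  1.53656824e-04,
         5.13315440e-04],
       [-8.25113110e-04,  9.61125821e-01,  2.76109534e-01,
        -7.17126590e-02],
       [ 0.00000000e+00,  0.00000000e+00,  0.00000000e+00,
         1.00000000e+00]])}
```

View pics/scene0.png

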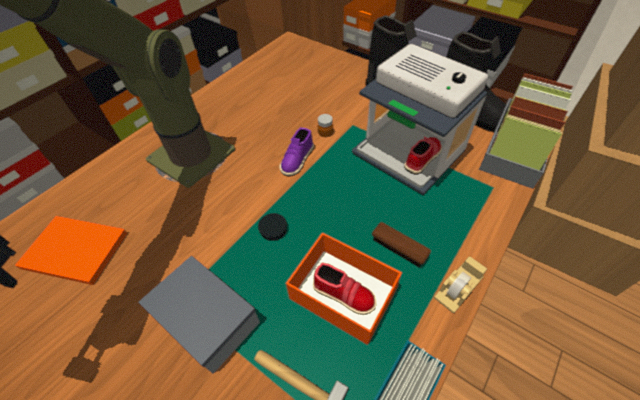

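View pics/top0.png

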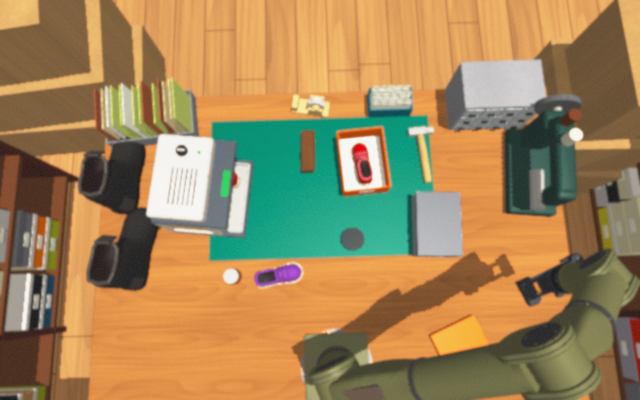

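View pics/wrist0.png

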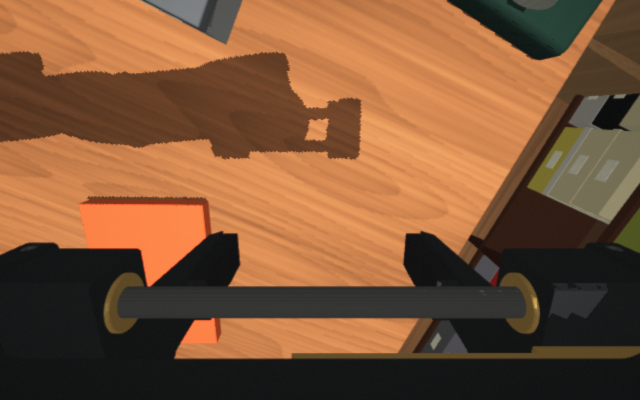

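Red candidates: the shoe in the open box (top 362,163; scene 345,288), the mate in the hood (top 234,182; scene 423,153), and the purple look-alike (top 279,275; scene 297,150). The one in the open box is mine. Next I check it close up and measure it.

```bash
cat > h.py <<'E'
import numpy as np,cv2
from plant import r,eyes
from scipy.spatial.transform import Rotation as R
def cam(n,state=None):
    c=eyes.camera_params(n);K=c['intrinsics']
    if n=='wrist':
        T=np.eye(4);T[:3,:3]=R.from_quat(state['eef_rot']).as_matrix();T[:3,3]=state['tool_pos']
        return K,T@c['T_tool_cam']
    Rm=cv2.Rodrigues(c['rvec'])[0];T=np.eye(4);T[:3,:3]=Rm.T;T[:3,3]=-Rm.T@c['tvec'];return K,T
def cloud(K,T,d):
    v,u=np.mgrid[0:d.shape[0],0:d.shape[1]]
    P=np.stack([(u-K[0,2])/K[0,0]*d,(v-K[1,2])/K[1,1]*d,d],-1)
    W=P@T[:3,:3].T+T[:3,3];W[d==0]=np.nan;return W
def proj(K,T,p):
    c=(np.asarray(p)-T[:3,3])@T[:3,:3];return c[...,:2]/c[...,2:]*K[0,0]+K[:2,2]
E
python3 - <<'E'
from h import *
for n in['top','scene']:
    p=cv2.imread(f'pics/{n}0.png');d=np.load(f'{n}0.npy');K,T=cam(n);W=cloud(K,T,d);np.save(f'W{n}.npy',W)
    print(n,(d==0).mean())
    pts=dict(top=[(362,163),(338,135),(386,190),(228,184),(181,170),(215,185),(307,150),(352,238),(240,200),(270,200)],scene=[(345,288),(400,110),(392,183),(423,153)])[n]
    for u,v in pts: print((u,v),W[v,u].round(3))
    hsv=cv2.cvtColor(p,cv2.COLOR_BGR2HSV)
    m=((hsv[...,0]<6)|(hsv[...,0]>168))&(hsv[...,1]>120)&(hsv[...,2]>60)
    g=(hsv[...,0]>50)&(hsv[...,0]<75)&(hsv[...,1]>150)
    print('green',[W[y,x].round(3).tolist() for y,x in np.argwhere(g&(W[...,2]>.1))[::15]])
    k,l,st,ce=cv2.connectedComponentsWithStats(m.astype(np.uint8))
    for i in range(1,k):
        if st[i,4]>60: print('red',st[i],ce[i].round(),np.nanmedian(W[l==i],0).round(3))
a=cv2.imread('pics/top0.png');b=cv2.imread('pics/scene0.png')
cv2.imwrite('pics/c1.png',cv2.resize(a[110:210,300:440],None,fx=5,fy=5,interpolation=2))
cv2.imwrite('pics/c2.png',cv2.resize(a[110:250,130:270],None,fx=4,fy=4,interpolation=2))
cv2.imwrite('pics/c3.png',cv2.resize(b[30:200,340:510],None,fx=4,fy=3.5,interpolation=2))
E
```

```text
top 0.00405859375
(362, 163) [ 0.655 -0.104  0.072]
(338, 135) [ 0.753 -0.027  0.083]
(386, 190) [ 0.57  -0.187  0.023]
(228, 184) [0.557 0.313 0.236]
(181, 170) [0.593 0.44  0.28 ]
(215, 185) [0.557 0.352 0.231]
(307, 150) [0.717 0.081 0.04 ]
(352, 238) [ 0.408 -0.062  0.027]
(240, 200) [0.552 0.316 0.019]
(270, 200) [ 0.554  0.215 -0.005]
green [[0.599, 0.326, 0.232], [0.593, 0.317, 0.229], [0.586, 0.314, 0.23], [0.58, 0.311, 0.232], [0.572, 0.329, 0.23], [0.564, 0.322, 0.236], [0.56, 0.321, 0.227], [0.553, 0.317, 0.23], [0.544, 0.332, 0.23], [0.537, 0.325, 0.232], [0.531, 0.322, 0.231], [0.524, 0.318, 0.235]]
red [353 143  19  40 420] [361. 162.] [ 0.668 -0.101  0.06 ]
red [630 317  10  64 314] [636. 339.] [ 0.015 -1.298 -0.514]
scene 0.0041484375
(345, 288) [ 0.681 -0.126  0.068]
(400, 110) [0.562 0.304 0.229]
(392, 183) [ 0.594  0.263 -0.002]
(423, 153) [0.64  0.34  0.087]
green [[0.295, 0.639, 0.223], [0.535, 0.331, 0.229], [0.537, 0.322, 0.229], [0.548, 0.323, 0.23], [0.559, 0.326, 0.229], [0.548, 0.308, 0.229], [0.558, 0.31, 0.23], [0.569, 0.313, 0.229], [0.579, 0.315, 0.23], [0.586, 0.314, 0.23], [0.585, 0.308, 0.23], [0.541, 0.317, 0.201], [0.536, 0.317, 0.195], [0.535, 0.313, 0.195], [0.542, 0.311, 0.196], [0.552, 0.315, 0.194], [0.565, 0.313, 0.198], [0.58, 0.311, 0.203], [0.565, 0.31, 0.189], [0.574, 0.31, 0.191], [0.589, 0.308, 0.195], [0.604, 0.314, 0.195], [0.602, 0.307, 0.19]]
red [134   0  50  30 728] [161.  14.] [-0.604  0.429  0.132]
red [406 137  35  34 563] [423. 154.] [0.639 0.341 0.067]
red [  0 149  50  46 824] [ 25. 169.] [-0.604 -0.328 -0.146]
red [ 314  263   60   48 1266] [345. 290.] [ 0.685 -0.126  0.051]
```

View pics/c1.png

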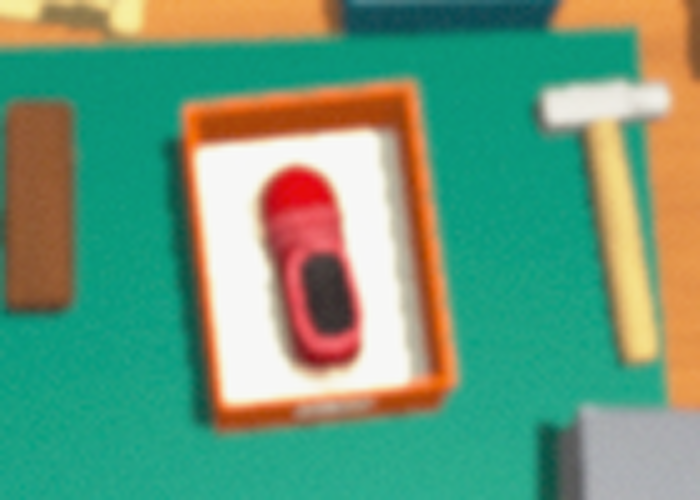

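View pics/c2.png

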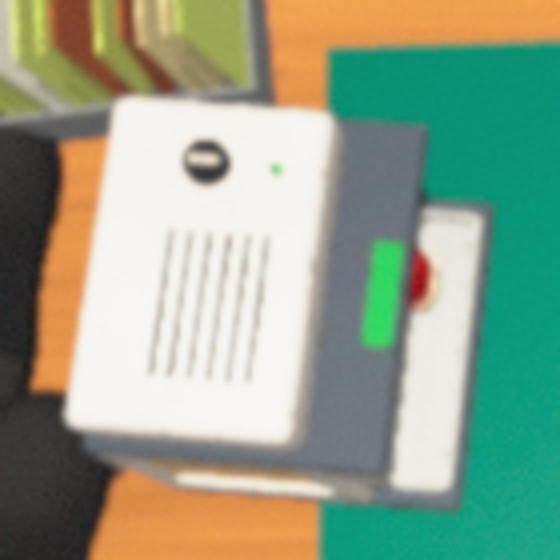

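View pics/c3.png

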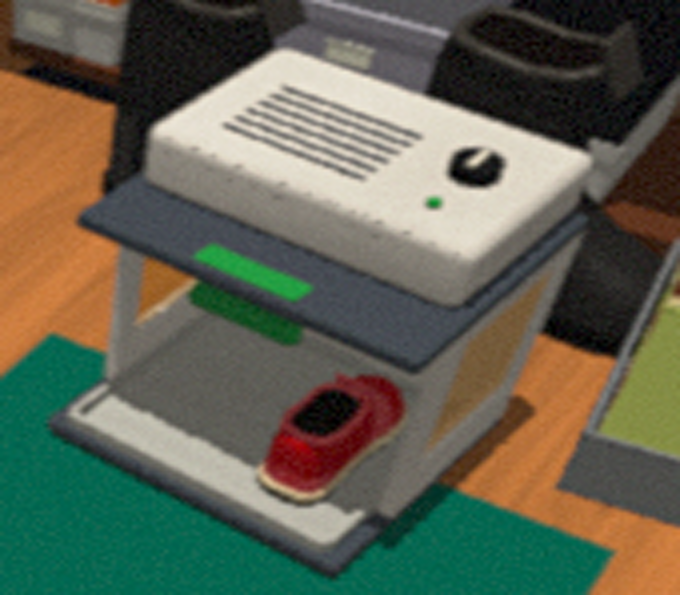

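The red shoe is in the open box at crop (310,265), full frame (362,163), toe up-image (+x). The mate stands in the hood's +x half, so the free half is the −x side. Rows can't pitch the tool directly, so I'll need to find out how tilt can come about. First I compute the hood, box and shoe poses.

Run:
```python
from h import *
Wt=np.load('Wtop.npy');Ws=np.load('Wscene.npy')
P=np.vstack([Wt.reshape(-1,3),Ws.reshape(-1,3)])
def rect(sel):
    c,s,a=cv2.minAreaRect(sel[:,:2].astype(np.float32)*1000);return np.round(c,1),np.round(s,1),round(a,2)
def box(lo,hi):return P[((P>lo)&(P<hi)).all(1)]
def trim(S):
    # remove outliers via grid density
    from scipy.spatial import cKDTree
    n=np.array([len(x) for x in cKDTree(S[:,:2]).query_ball_point(S[:,:2],.012)])
    return S[n>np.median(n)*.3]
print('plate',rect(trim(box([.35,.25,.222],[.85,.42,.238]))))
print('lamp',rect(trim(box([.35,.25,.272],[.85,.62,.292]))))
print('tray rim/floor',rect(trim(box([.35,.15,.012],[.85,.33,.04]))))
print('openbox',rect(trim(box([.5,-.3,.078],[.85,.05,.092]))))
print('closed',rect(trim(box([.3,-.45,.078],[.6,-.15,.092]))))
p=cv2.imread('pics/top0.png');q=cv2.imread('pics/scene0.png')
S=[]
for im,W in((p,Wt),(q,Ws)):
    hsv=cv2.cvtColor(im,cv2.COLOR_BGR2HSV);m=((hsv[...,0]<6)|(hsv[...,0]>168))&(hsv[...,1]>110)
    S.append(W[m])
S=np.vstack(S)
for lo,hi in(([.55,-.2,.02],[.8,-.03,.1]),([.5,.2,.03],[.8,.5,.12])):
    A=S[((S>lo)&(S<hi)).all(1)];A=trim(A);print(len(A),A.mean(0).round(3),rect(A),A.min(0).round(3),A.max(0).round(3))
g=(np.r_[[[0,0,0]]])
```

```text
plate (array([567.8, 357.3]), array([128.1, 273.1]), 85.98)
lamp (array([576.5, 440.1]), array([169.9, 251.4]), 83.73)
tray rim/floor (array([562.9, 303.2]), array([ 63.7, 271.7]), 87.79)
openbox (array([ 635.5, -162.7]), array([290.2, 260.5]), 4.38)
closed (array([ 459.5, -297.6]), array([245. , 238.9]), 87.37)
1690 [ 0.676 -0.119  0.055] (array([ 671.1, -114.2]), array([151.3,  57.5]), 5.71) [ 0.595 -0.147  0.021] [ 0.746 -0.082  0.093]
602 [0.633 0.352 0.069] (array([630. , 380.9]), array([136.2,  49. ]), 82.8) [0.599 0.313 0.036] [0.66  0.447 0.105]
```

Run:
```python
from h import *
def ray(n,uv,z):
    K,T=cam(n);d=np.array([(uv[0]-K[0,2])/K[0,0],(uv[1]-K[1,2])/K[1,1],1]);w=T[:3,:3]@d;t=(z-T[2,3])/w[2];return (T[:3,3]+t*w).round(4)
for n,a in(('top',[(236.75,141),(227,227.5)]),('scene',[(443.75,131),(360.5,91)])):
    A,B=[ray(n,x,.229) for x in a];d=A-B;print(n,A,B,np.linalg.norm(d),np.degrees(np.arctan2(d[1],d[0])), 'hood x angle',np.degrees(np.arctan2(d[0],-d[1])))
# open box top corners in c1 (scale5,off 300,110), z .085
c=[(183,103),(418,80),(457,383),(218,428)]
Q=np.array([ray('top',(300+x/5,110+y/5),.085) for x,y in c[:3]]+[ray('top',(300+218/5,110+410/5),.085)]);print(Q,Q.mean(0))
for i in range(4):print(np.linalg.norm(Q[i]-Q[(i+1)%4]))
print('toe',ray('top',(300+296/5,110+168/5),.03),'heel',ray('top',(300+332/5,110+360/5),.06))
```

```text
top [0.6929 0.2887 0.229 ] [0.4278 0.3158 0.229 ] 0.26648155658506645 -5.8368186526909875 hood x angle 84.16318134730902
scene [0.689  0.2924 0.229 ] [0.4336 0.3155 0.229 ] 0.25644252767433096 -5.168132523573422 hood x angle 84.83186747642658
[[ 0.7681 -0.0227  0.085 ]
 [ 0.7792 -0.1826  0.085 ]
 [ 0.5677 -0.1961  0.085 ]
 [ 0.5546 -0.0377  0.085 ]] [ 0.6674   -0.109775  0.085   ]
0.16028480901195846
0.21193041310769914
0.15894077513338103
0.2140262834326663
toe [ 0.7376 -0.1019  0.03  ] heel [ 0.5919 -0.117   0.06  ]
```

```bash
cat >> h.py <<'E'
def tool(s=None):
    s=s or r.get_state();return np.array(s['tool_pos']),R.from_quat(s['eef_rot']).as_matrix(),s
def goto(p,yaw_y=None):
    """world TCP target -> tool-axes shift mm now, and the x-turn to align tool y to yaw angle"""
    t,M,s=tool();sh=M.T@(np.asarray(p)-t)*1000
    print('t',round(s['clock'],2),'pos',t.round(4),'xdir',M[:,0].round(3),'ydir',M[:,1].round(3),'zdir',M[:,2].round(3),'open',round(s['opening'],3))
    print('shift',sh.round(1),'max rows',np.abs(sh).max()/41.7)
    if yaw_y is not None:
        yd=np.array([np.cos(yaw_y),np.sin(yaw_y),0]);c=M.T@yd
        a=np.arctan2(c[2],c[1]);print('turn',round(a,3),'or',round((a+np.pi)%(2*np.pi)-0,3), round(a-np.pi,3))
        print('q',np.round(s['q'],3))
E
python3 - <<'E'
from h import *
goto([.63,-.115,.404],np.radians(95.9))
E
```

```text
t 0.15 pos [ 0.2489 -0.573   0.4041] xdir [-0.001  0.001 -1.   ] ydir [ 0.398 -0.917 -0.001] zdir [-0.917 -0.398  0.   ] open 0.998
shift [ 4.000e-01 -2.683e+02 -5.320e+02] max rows 12.758888995226357
turn -2.835 or 0.307 -5.976
q [ 1.195  0.69  -0.195  1.566  0.157  0.902 -0.215]
```

{"method": "carry_out", "body": {
  "targets": "1 0 -18 -36 0;1 0 -18 -36 0;1 0 -18 -36 0;1 0 -18 -36 0;1 0 -18 -36 0;1 0 -18 -36 0;1 0 -18 -36 0;1 0 -18 -36 0;1 0 -18 -36 0;1 0 -18 -36 0;1 0 -18 -36 0;1 0 -18 -36 0;1 0 -18 -36 0;1 0 -18 -36 0;1 0 -18 -28 0;1 0 0 0 0.1;1 0 0 0 0.1;1 0 0 0 0.107;1 0 0 0 0"
}}

```text
clock: 1.73
tool_pos: [0.6294, -0.1132, 0.4043]
eef_rot: [-0.706, -0.035, 0.707, -0.036]
contact_force: [-0.1, -0.0, -0.4]
opening: 1.002
```

Run:
```python
from h import *
goto([.63,-.115,.404],np.radians(95.9))
s=r.get_state();p,d=eyes.snapshot('wrist');cv2.imwrite('pics/w1.png',p)
K,T=cam('wrist',s);W=cloud(K,T,d);np.save('Ww1.npy',W);import pickle;pickle.dump((K,T),open('w1.pkl','wb'))
```

```text
t 1.73 pos [ 0.6294 -0.1132  0.4043] xdir [-0.001 -0.    -1.   ] ydir [ 0.101 -0.995  0.   ] zdir [-0.995 -0.101  0.001] open 1.002
shift [ 0.3  1.9 -0.4] max rows 0.04457161264187577
turn 3.139 or 6.281 -0.002
q [ 0.127  0.706 -0.039  1.523  0.033  0.914 -1.393]
```

View pics/w1.png

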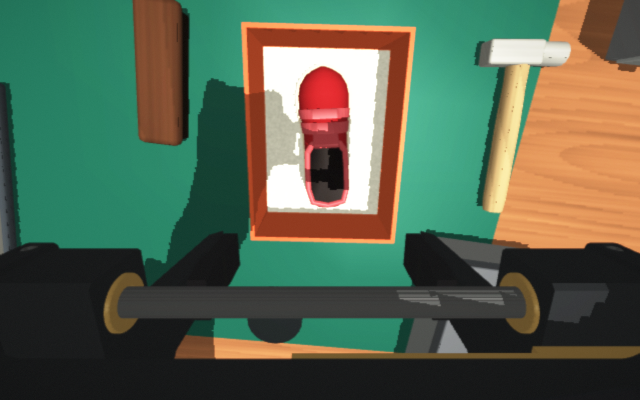

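Run:
```python
import pickle
from h import *
K,T=pickle.load(open('w1.pkl','rb'))
def ray(uv,z):
    d=np.array([(uv[0]-K[0,2])/K[0,0],(uv[1]-K[1,2])/K[1,1],1]);w=T[:3,:3]@d;t=(z-T[2,3])/w[2];return (T[:3,3]+t*w).round(4)
p=cv2.imread('pics/w1.png')
cv2.imwrite('pics/w1c.png',cv2.resize(p[50:220,270:380],None,fx=5,fy=3.5*1,interpolation=2))
hsv=cv2.cvtColor(p,cv2.COLOR_BGR2HSV);m=((hsv[...,0]<6)|(hsv[...,0]>168))&(hsv[...,1]>110)&(hsv[...,2]>110)
for v in range(60,215,10):
    u=np.where(m[v,290:362])[0]+290
    if len(u):print(v,u.min(),u.max())
print('toe',ray((323,67),.02),'heel top',ray((327,206),.074))
W=np.load('Ww1.npy');print(W[203,327],W[75,323],W[180,303:352:4].round(3))
print('sides at v185',ray((304,185),.074),ray((350,185),.074))
c=[(243,23),(415,27),(394,243),(250,240)]
Q=np.array([ray(x,.085) for x in c]);print(Q,Q.mean(0))
```

```text
70 313 333
80 303 343
90 300 347
100 299 347
110 299 348
120 302 347
130 302 347
140 304 342
150 305 346
160 305 347
170 305 347
180 305 347
190 307 347
200 310 342
toe [ 0.7473 -0.1037  0.02  ] heel top [ 0.6021 -0.1227  0.074 ]
[ 0.60557101 -0.12236157  0.07429902] [ 0.73693615 -0.10462152  0.03985086] [[ 0.612 -0.092  0.004]
 [ 0.628 -0.099  0.072]
 [ 0.628 -0.103  0.07 ]
 [ 0.629 -0.107  0.071]
 [ 0.629 -0.111  0.071]
 [ 0.63  -0.115  0.072]
 [ 0.63  -0.12   0.072]
 [ 0.631 -0.124  0.073]
 [ 0.631 -0.128  0.073]
 [ 0.632 -0.133  0.071]
 [ 0.632 -0.137  0.071]
 [ 0.632 -0.141  0.071]
 [ 0.618 -0.154  0.004]]
sides at v185 [ 0.6229 -0.0959  0.074 ] [ 0.6279 -0.1446  0.074 ]
[[ 0.7678 -0.0297  0.085 ]
 [ 0.7802 -0.1823  0.085 ]
 [ 0.571  -0.199   0.085 ]
 [ 0.5588 -0.0434  0.085 ]] [ 0.66945 -0.1136   0.085  ]
```

View pics/w1c.png

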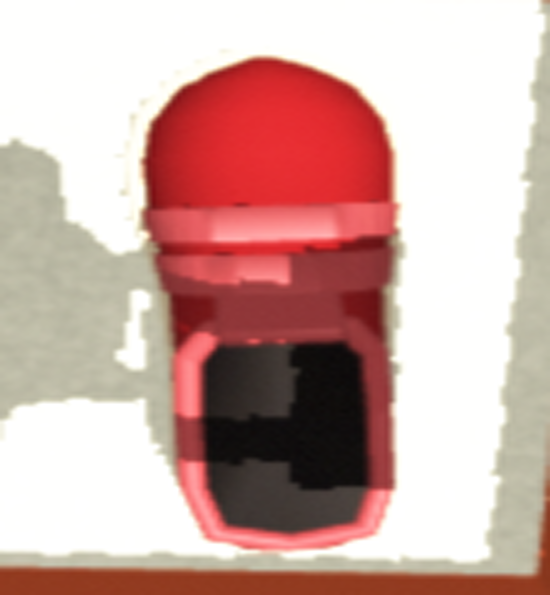

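Run:
```python
from h import *
goto([.647,-.1165,.200],np.radians(-82.5))
```

```text
t 1.78 pos [ 0.6293 -0.1134  0.4044] xdir [-0.001 -0.001 -1.   ] ydir [ 0.105 -0.994  0.   ] zdir [-0.994 -0.105  0.001] open 1.001
shift [204.4   4.9 -17.4] max rows 4.900752786422193
turn -0.026 or 3.116 -3.167
q [ 0.128  0.706 -0.04   1.523  0.034  0.914 -1.389]
```

{"method": "carry_out", "body": {
  "targets": "1 0 5 -17 -0.026;1 30 0 0 0;1 30 0 0 0;1 30 0 0 0;1 30 0 0 0;1 24 0 0 0;1 20 0 0 0;1 20 0 0 0;1 12 0 0 0;1 8 0 0 0;1 0 0 0 0;1 0 0 0 0"
}}

```text
clock: 2.78
tool_pos: [0.6471, -0.117, 0.2011]
eef_rot: [0.706, 0.046, -0.705, 0.046]
contact_force: [0.6, 0.8, 0.2]
opening: 1.0
```

Run:
```python
from h import *
goto([.647,-.1165,.200],np.radians(-82.5))
print(r.get_state()['contact_force'])
p,d=eyes.snapshot('scene');cv2.imwrite('pics/s1.png',cv2.resize(p[180:360,230:460],None,fx=3.4,fy=3.3))
```

```text
t 2.78 pos [ 0.6471 -0.117   0.2011] xdir [ 0.001 -0.    -1.   ] ydir [ 0.129 -0.992  0.   ] zdir [-0.992 -0.129 -0.001] open 1.0
shift [ 1.1 -0.5  0. ] max rows 0.026585897846871327
turn -0.001 or 3.14 -3.143
q [ 0.13   0.995 -0.04   1.585  0.063  0.562 -1.386]
[0.58709912 0.81291205 0.20437913]
```

View pics/s1.png

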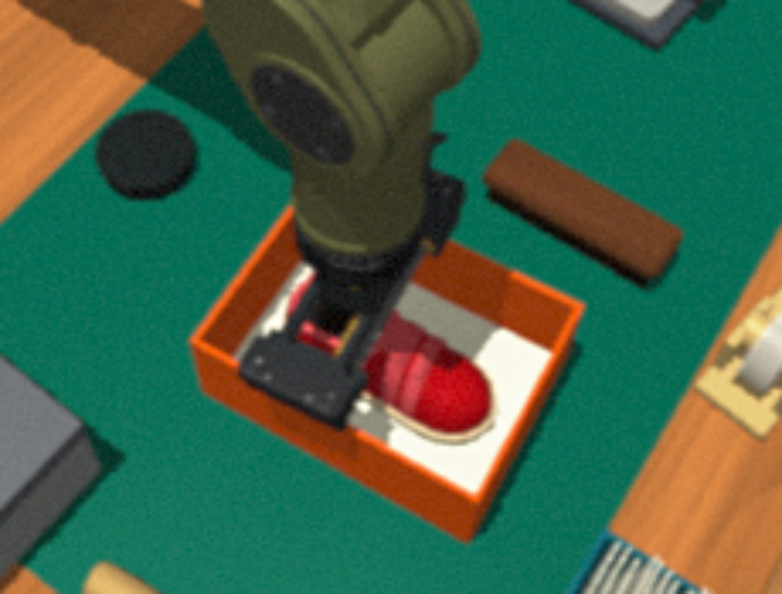

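The fingers straddle the heel half, and the body (crop 310,370) clears the wall. Closing.

{"method": "carry_out", "body": {
  "targets": "0.4 0 0 0 0;0.4 0 0 0 0;0.4 0 0 0 0;0.4 0 0 0 0;0.4 0 0 0 0;0.4 0 0 0 0",
  "force": 40
}}

```text
clock: 3.33
tool_pos: [0.6469, -0.1169, 0.2009]
eef_rot: [0.706, 0.046, -0.706, 0.046]
contact_force: [1.2, -0.1, 0.4]
opening: 0.567
```

{"method": "carry_out", "body": {
  "targets": "0.4 -6 0 0 0;0.4 -12 0 0 0;0.4 -20 0 0 0;0.4 -26 0 0 0;0.4 -26 0 0 0;0.4 -20 0 0 0;0.4 -10 0 0 0;0.4 0 0 0 0"
}}

```text
clock: 4.0
tool_pos: [0.6477, -0.1171, 0.324]
eef_rot: [0.708, 0.045, -0.704, 0.046]
contact_force: [0.7, -0.5, -1.9]
opening: 0.565
```

Run:
```python
from h import *
goto([.4875,.135,.320],np.radians(-82.5+76.8))
print(r.get_state()['contact_force'])
p,d=eyes.snapshot('scene');cv2.imwrite('pics/s2.png',p)
```

```text
t 4.0 pos [ 0.6477 -0.1171  0.324 ] xdir [ 0.006 -0.001 -1.   ] ydir [ 0.128 -0.992  0.002] zdir [-0.992 -0.128 -0.005] open 0.565
shift [   2.9 -270.5  126.5] max rows 6.48767339570352
turn -1.343 or 1.799 -4.484
q [ 0.133  0.824 -0.047  1.537  0.049  0.776 -1.375]
[ 0.71991733 -0.51135772 -1.91165492]
```

View pics/s2.png

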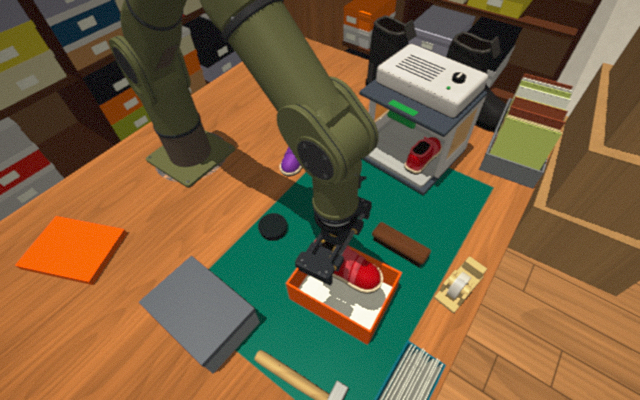

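{"method": "carry_out", "body": {
  "targets": "0.4 0 -20 9 0;0.4 0 -34 16 0;0.4 0 -34 16 0;0.4 0 -34 16 0;0.4 0 -34 16 0;0.4 0 -34 16 0;0.4 0 -34 16 0;0.4 0 -28 13 0;0.4 0 -18 8 -0.1;0.4 0 0 0 -0.12;0.4 0 0 0 -0.12;0.4 0 0 0 -0.12;0.4 0 0 0 -0.12;0.4 0 0 0 -0.12;0.4 0 0 0 -0.12;0.4 0 0 0 -0.12;0.4 0 0 0 -0.12;0.4 0 0 0 -0.12;0.4 0 0 0 -0.12;0.4 0 0 0 -0.043"
}}

```text
clock: 5.72
tool_pos: [0.4866, 0.1343, 0.3193]
eef_rot: [-0.522, -0.477, 0.524, -0.475]
contact_force: [0.4, 0.1, -1.6]
opening: 0.565
```

Run:
```python
from h import *
goto([.4875,.135,.198],np.radians(-82.5+76.8))
```

```text
t 5.72 pos [0.4866 0.1343 0.3193] xdir [-0.003 -0.001 -1.   ] ydir [ 0.996 -0.093 -0.003] zdir [-0.093 -0.996  0.001] open 0.565
shift [121.3   1.2  -0.9] max rows 2.9098479476280965
turn 0.006 or 3.148 -3.136
q [-0.138  0.687 -0.359  1.999  0.451  0.535 -0.909]
```

{"method": "carry_out", "body": {
  "targets": "0.4 25 0 0 0;0.4 30 0 0 0;0.4 25 0 0 0;0.4 18 0 0 0;0.4 10 0 0 0;0.4 6 0 0 0;0.4 4 0 0 0;0.4 2.5 0 0 0;0.4 0 0 0 0;0.4 0 0 0 0"
}}

```text
clock: 6.55
tool_pos: [0.4875, 0.1348, 0.2008]
eef_rot: [0.525, 0.474, -0.524, 0.475]
contact_force: [0.8, 0.4, -1.0]
opening: 0.564
```

Run:
```python
from h import *
goto([.4875,.135,.1965],np.radians(-82.5+76.8))
p,d=eyes.snapshot('scene');cv2.imwrite('pics/s3.png',cv2.resize(p[80:300,250:480],None,fx=3.4,fy=2.7))
```

```text
t 6.55 pos [0.4875 0.1348 0.2008] xdir [ 0.001  0.    -1.   ] ydir [ 0.995 -0.099  0.001] zdir [-0.099 -0.995 -0.001] open 0.564
shift [ 4.3  0.  -0.2] max rows 0.1037960351455802
turn 0.0 or 3.142 -3.141
q [-0.261  0.894 -0.164  2.055  0.58   0.235 -1.031]
```

View pics/s3.png

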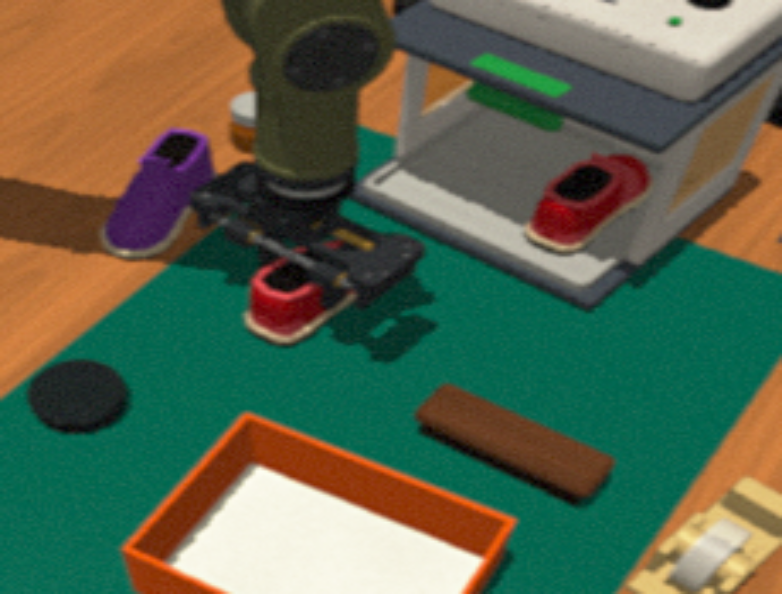

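{"method": "carry_out", "body": {
  "targets": "0.4 2 0 0 0;0.4 2 0 0 0;0.4 0 0 0 0;1 0 0 0 0;1 0 0 0 0;1 0 0 0 0;1 0 0 0 0;1 0 0 0 0;1 0 0 0 0;1 -20 0 0 0;1 -40 0 0 0;1 -40 0 0 0;1 -40 0 0 0;1 -40 0 0 0;1 -20 0 0 0;1 0 0 0 0"
}}

```text
clock: 7.93
tool_pos: [0.4882, 0.1353, 0.4007]
eef_rot: [0.527, 0.473, -0.521, 0.476]
contact_force: [0.2, 0.7, -0.0]
opening: 1.001
```

Run:
```python
from h import *
goto([.08,.7,.55],np.radians(-82.5+76.8))
s=r.get_state();p,d=eyes.snapshot('wrist');cv2.imwrite('pics/w2.png',p)
K,T=cam('wrist',s);import pickle;pickle.dump((K,T),open('w2.pkl','wb'));np.save('Ww2.npy',cloud(K,T,d))
```

```text
t 7.93 pos [0.4882 0.1353 0.4007] xdir [ 0.009  0.003 -1.   ] ydir [ 0.995 -0.099  0.008] zdir [-0.099 -0.995 -0.004] open 1.001
shift [-151.1 -461.1 -521.9] max rows 12.516302495277127
turn -0.0 or 3.142 -3.142
q [-0.069  0.567 -0.461  1.918  0.368  0.73  -0.842]
```

View pics/w2.png

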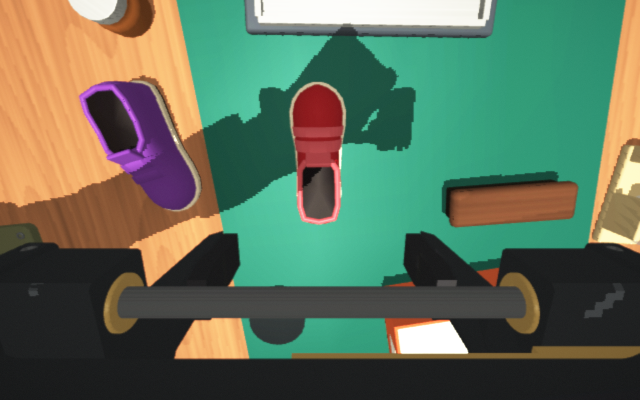

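Shoe is upright on the mat (toe 317,83; heel 318,222), in line with the hood. Now I test tilting: the rows can't pitch the tool, so I'll see what the arm does near its reach limit (high and far, in the hood's x direction).

{"method": "carry_out", "body": {
  "targets": "1 -40 0 0 0;1 -40 0 0 0;1 -40 -20 -14 0;1 -40 -35 -24 0;1 -40 -35 -24 0;1 0 -35 -24 0;1 0 -35 -24 0;1 0 -35 -24 0;1 0 -35 -24 0;1 0 -35 -24 0;1 0 -35 -24 0;1 0 -35 -24 0;1 0 -35 -24 0;1 0 -35 -24 0;1 0 -35 -24 0;1 0 -32 -17 0;1 0 0 0 0"
}}

```text
clock: 9.4
tool_pos: [0.0684, 0.4792, 0.5675]
eef_rot: [-0.52, -0.479, 0.523, -0.476]
contact_force: [-0.3, -0.7, 0.1]
opening: 1.0
```

Run:
```python
from h import *
goto([.08,.7,.6],np.radians(-82.5+76.8))
import pickle
K,T=pickle.load(open('w2.pkl','rb'))
def ray(uv,z):
    d=np.array([(uv[0]-K[0,2])/K[0,0],(uv[1]-K[1,2])/K[1,1],1]);w=T[:3,:3]@d;t=(z-T[2,3])/w[2];return (T[:3,3]+t*w).round(4)
print('toe',ray((318,83),.016),'heeltop',ray((318,222),.07),'sides',ray((298,200),.07),ray((340,200),.07))
print('tray front edge',ray((246,34),.02),ray((495,36),.02))
```

```text
t 9.4 pos [0.0684 0.4792 0.5675] xdir [-0.006  0.    -1.   ] ydir [ 0.996 -0.087 -0.006] zdir [-0.087 -0.996  0.   ] open 1.0
shift [ -32.5   -7.8 -221. ] max rows 5.2994389553277985
turn 0.013 or 3.154 -3.129
q [-1.027  0.379 -0.728  1.701  0.265  1.163 -1.912]
toe [0.4987 0.2373 0.016 ] heeltop [0.4837 0.0895 0.07  ] sides [0.4648 0.1169 0.07  ] [0.5099 0.1123 0.07  ]
tray front edge [0.4262 0.294  0.02  ] [0.6954 0.2659 0.02  ]
```

{"method": "carry_out", "body": {
  "targets": "1 -20 0 -40 0;1 -20 0 -40 0;1 -20 0 -40 0;1 -20 0 -40 0;1 -20 0 -40 0;1 -20 0 -40 0;1 -20 0 -40 0;1 -20 0 -40 0;1 0 0 0 0"
}}

```text
clock: 10.15
tool_pos: [0.1143, 0.7309, 0.6847]
eef_rot: [-0.526, -0.465, 0.537, -0.468]
contact_force: [0.8, 1.0, -0.5]
opening: 0.997
```

Run:
```python
from h import *
goto([.08,.7,.6],np.radians(-82.5+76.8))
```

```text
t 10.15 pos [0.1143 0.7309 0.6847] xdir [-0.009 -0.013 -1.   ] ydir [ 0.992 -0.13  -0.007] zdir [-0.129 -0.991  0.014] open 0.997
shift [ 85.4 -29.5  33.8] max rows 2.0490246786672954
turn -0.03 or 3.111 -3.172
q [-1.407  0.839 -0.407  0.371  0.314  1.969 -1.696]
```

{"method": "carry_out", "body": {
  "targets": "1 -20 0 -40 0;1 -20 0 -40 0;1 -20 0 -40 0;1 -20 0 -40 0;1 0 0 0 0"
}}

```text
clock: 10.57
tool_pos: [0.1109, 0.7498, 0.692]
eef_rot: [0.532, 0.484, -0.521, 0.458]
contact_force: [-1.3, 0.2, -0.3]
opening: 1.004
```

Run:
```python
from h import *
goto([.08,.7,.6],np.radians(-82.5+76.8))
```

```text
t 10.57 pos [0.1109 0.7498 0.692 ] xdir [-0.013  0.038 -0.999] ydir [ 0.994 -0.11  -0.017] zdir [-0.111 -0.993 -0.036] open 1.004
shift [ 90.5 -23.6  56.2] max rows 2.1696232313931594
turn -0.012 or 3.13 -3.153
q [-1.417  0.921 -0.873  0.147  0.783  2.084 -1.668]
```

{"method": "carry_out", "body": {
  "targets": "1 -40 0 -10 0;1 -40 0 -10 0;1 -40 0 -10 0;1 -40 0 -10 0;1 -40 0 -10 0;1 0 0 0 0;1 0 0 0 0"
}}

```text
clock: 11.15
tool_pos: [0.111, 0.7113, 0.7537]
eef_rot: [0.547, 0.485, -0.512, 0.45]
contact_force: [-0.8, -0.5, 0.1]
opening: 1.0
```

Run:
```python
from h import *
goto([.08,.7,.6],np.radians(-82.5+76.8))
```

```text
t 11.15 pos [0.111  0.7113 0.7537] xdir [ 0.004  0.07  -0.998] ydir [ 0.992 -0.123 -0.004] zdir [-0.123 -0.99  -0.07 ] open 1.0
shift [152.4 -28.7  25.8] max rows 3.654976627183288
turn -0.024 or 3.118 -3.166
q [-1.484  0.844  0.065  0.14  -0.061  2.088 -1.598]
```

{"method": "carry_out", "body": {
  "targets": "1 -40 0 0 0;1 -40 0 0 0;1 -40 0 0 0;1 -40 0 0 0;1 0 0 0 0;1 40 0 40 0;1 40 0 40 0;1 40 0 40 0;1 0 0 0 0;1 0 0 0 0"
}}

```text
clock: 11.98
tool_pos: [0.0956, 0.6402, 0.7868]
eef_rot: [0.57, 0.511, -0.485, 0.422]
contact_force: [-0.6, 0.3, 0.8]
opening: 1.002
```

Run:
```python
from h import *
goto([.08,.7,.6],np.radians(-82.5+76.8))
```

```text
t 11.98 pos [0.0956 0.6402 0.7868] xdir [ 0.006  0.173 -0.985] ydir [ 0.993 -0.121 -0.015] zdir [-0.122 -0.977 -0.172] open 1.002
shift [194.3 -19.9 -24.4] max rows 4.658812691687226
turn -0.024 or 3.118 -3.166
q [-1.637  0.568  0.428  0.69  -0.272  1.745 -1.483]
```

Tilt is kept: 10° now, toward the hood's x direction. Continuing to about 45°.

{"method": "carry_out", "body": {
  "targets": "1 -41 0 0 0;1 -41 0 0 0;1 -41 0 0 0;1 -41 0 0 0;1 -41 0 0 0;1 -41 0 0 0;1 -41 0 0 0;1 -41 0 0 0;1 -41 0 0 0;1 -41 0 0 0;1 0 0 0 0"
}}

```text
clock: 12.9
tool_pos: [0.0761, 0.5107, 0.9931]
eef_rot: [0.631, 0.565, -0.396, 0.354]
contact_force: [-0.4, -0.4, 1.2]
opening: 0.998
```

Run:
```python
from h import *
goto([.08,.7,.6],np.radians(-82.5+76.8))
```

```text
t 12.9 pos [0.0761 0.5107 0.9931] xdir [ 0.048  0.433 -0.9  ] ydir [ 0.994 -0.111 -0.001] zdir [-0.1   -0.895 -0.436] open 0.998
shift [436.  -16.8   1.5] max rows 10.454920613694757
turn -0.011 or 3.131 -3.152
q [-1.557  0.476  0.42   0.135 -0.337  2.09  -1.572]
```

{"method": "carry_out", "body": {
  "targets": "1 -30 0 0 0;1 -30 0 0 0;1 -30 0 0 0;1 -30 0 0 0;1 -30 0 0 0;1 -30 0 0 0;1 -30 0 0 0;1 0 0 0 0"
}}

```text
clock: 13.57
tool_pos: [0.0643, 0.3991, 1.0688]
eef_rot: [0.662, 0.592, -0.342, 0.306]
contact_force: [0.4, -0.5, 0.4]
opening: 1.002
```

Run:
```python
from h import *
goto([.08,.7,.6],np.radians(-82.5+76.8))
print(r.get_state()['q'])
```

```text
t 13.57 pos [0.0643 0.3991 1.0688] xdir [ 0.064  0.574 -0.816] ydir [ 0.994 -0.11  -0.   ] zdir [-0.09  -0.811 -0.578] open 1.002
shift [556.4 -17.6  25.3] max rows 13.34301871274773
turn -0.009 or 3.132 -3.151
q [-1.602  0.311  0.462  0.135 -0.329  2.09  -1.571]
[-1.6024744   0.31147732  0.46186351  0.13452758 -0.32932574  2.08972367
 -1.57114579]
```

{"method": "carry_out", "body": {
  "targets": "1 -30 0 0 0;1 -30 0 0 0;1 -30 0 0 0;1 -30 0 0 0;1 -30 0 0 0;1 0 0 0 0"
}}

```text
clock: 14.07
tool_pos: [0.0571, 0.3142, 1.1104]
eef_rot: [0.68, 0.61, -0.304, 0.271]
contact_force: [-0.0, -0.6, 0.7]
opening: 1.001
```

Run:
```python
from h import *
goto([.08,.5,.9],np.radians(-82.5+76.8))
print(r.get_state()['q'])
```

```text
t 14.07 pos [0.0571 0.3142 1.1104] xdir [ 0.072  0.665 -0.744] ydir [ 0.994 -0.11  -0.002] zdir [-0.083 -0.739 -0.668] open 1.001
shift [281.6   2.7   1.4] max rows 6.753893367275098
turn -0.009 or 3.133 -3.151
q [-1.668  0.196  0.519  0.135 -0.318  2.09  -1.57 ]
[-1.66790968  0.19588578  0.51868089  0.13455987 -0.31809422  2.08978292
 -1.57039135]
```

{"method": "carry_out", "body": {
  "targets": "1 -30 0 0 0;1 -30 0 0 0;1 0 0 0 0;1 41 0 0 0;1 41 0 0 0;1 41 0 0 0;1 41 0 0 0;1 41 0 0 0;1 41 0 0 0;1 0 0 0 0"
}}

```text
clock: 14.9
tool_pos: [0.0651, 0.4299, 0.9777]
eef_rot: [0.684, 0.614, -0.299, 0.255]
contact_force: [-1.3, -0.1, -1.4]
opening: 1.002
```

Run:
```python
from h import *
goto([.4,-.1,.6],np.radians(-5.8))
print(r.get_state()['q'])
```

```text
t 14.9 pos [0.0651 0.4299 0.9777] xdir [ 0.066  0.688 -0.723] ydir [ 0.993 -0.116 -0.019] zdir [-0.097 -0.716 -0.691] open 1.002
shift [-69.4 401.4 608. ] max rows 14.580540776213304
turn -0.024 or 3.117 -3.166
q [-2.106  0.045  0.634  0.976 -0.021  1.367 -1.611]
[-2.10563116  0.04452523  0.63379741  0.97559871 -0.0209856   1.36671059
 -1.61108248]
```

Run:
```python
from h import *
goto([.42,.2,.65],np.radians(-5.8))
```

```text
t 14.9 pos [0.0651 0.4299 0.9777] xdir [ 0.066  0.688 -0.723] ydir [ 0.993 -0.116 -0.019] zdir [-0.097 -0.716 -0.691] open 1.002
shift [102.2 385.5 356.6] max rows 9.244093248557528
turn -0.024 or 3.117 -3.166
q [-2.106  0.045  0.634  0.976 -0.021  1.367 -1.611]
```

{"method": "carry_out", "body": {
  "targets": "1 8 30 28 0;1 8 30 28 0;1 8 30 28 0;1 8 30 28 0;1 8 30 28 0;1 8 30 28 0;1 8 30 28 0;1 8 30 28 0;1 8 30 28 0;1 8 30 28 0;1 8 30 28 0;1 8 30 28 0;1 6 25 20 0;1 0 0 0 0"
}}

```text
clock: 16.07
tool_pos: [0.4165, 0.2008, 0.6603]
eef_rot: [0.689, 0.615, -0.291, 0.25]
contact_force: [-0.7, 0.9, 0.6]
opening: 0.998
```

Run:
```python
from h import *
goto([.468,-.07,.30],np.radians(-5.8))
```

```text
t 16.07 pos [0.4165 0.2008 0.6603] xdir [ 0.074  0.702 -0.709] ydir [ 0.993 -0.118 -0.014] zdir [-0.094 -0.703 -0.705] open 0.998
shift [ 69.1  88.1 439.6] max rows 10.541484445411687
turn -0.022 or 3.12 -3.164
q [-2.333 -0.455  1.506  1.821 -0.094  0.748 -0.764]
```

The arm has slid into a bad branch (q2, q3 at their limits). I'll fit a kinematic model to the logged joint/pose pairs to plan a way out.

```bash
cat > kin.py <<'E'
import numpy as np
from scipy.spatial.transform import Rotation as R
from scipy.optimize import least_squares
D=[ # q,pos,xdir,ydir
([1.195,0.69,-0.195,1.566,0.157,0.902,-0.215],[.2489,-.573,.4041],[-.001,.001,-1],[.398,-.917,-.001]),
([0.127,0.706,-0.039,1.523,0.033,0.914,-1.393],[.6294,-.1132,.4043],[-.001,0,-1],[.101,-.995,0]),
([0.13,0.995,-0.04,1.585,0.063,0.562,-1.386],[.6471,-.117,.2011],[.001,0,-1],[.129,-.992,0]),
([0.133,0.824,-0.047,1.537,0.049,0.776,-1.375],[.6477,-.1171,.324],[.006,-.001,-1],[.128,-.992,.002]),
([-0.138,0.687,-0.359,1.999,0.451,0.535,-0.909],[.4866,.1343,.3193],[-.003,-.001,-1],[.996,-.093,-.003]),
([-0.261,0.894,-0.164,2.055,0.58,0.235,-1.031],[.4875,.1348,.2008],[.001,0,-1],[.995,-.099,.001]),
([-0.069,0.567,-0.461,1.918,0.368,0.73,-0.842],[.4882,.1353,.4007],[.009,.003,-1],[.995,-.099,.008]),
([-1.027,0.379,-0.728,1.701,0.265,1.163,-1.912],[.0684,.4792,.5675],[-.006,0,-1],[.996,-.087,-.006]),
([-1.407,0.839,-0.407,0.371,0.314,1.969,-1.696],[.1143,.7309,.6847],[-.009,-.013,-1],[.992,-.13,-.007]),
([-1.417,0.921,-0.873,0.147,0.783,2.084,-1.668],[.1109,.7498,.692],[-.013,.038,-.999],[.994,-.11,-.017]),
([-1.484,0.844,0.065,0.14,-0.061,2.088,-1.598],[.111,.7113,.7537],[.004,.07,-.998],[.992,-.123,-.004]),
([-1.637,0.568,0.428,0.69,-0.272,1.745,-1.483],[.0956,.6402,.7868],[.006,.173,-.985],[.993,-.121,-.015]),
([-1.557,0.476,0.42,0.135,-0.337,2.09,-1.572],[.0761,.5107,.9931],[.048,.433,-.9],[.994,-.111,-.001]),
([-1.668,0.196,0.519,0.135,-0.318,2.09,-1.57],[.0571,.3142,1.1104],[.072,.665,-.744],[.994,-.11,-.002]),
([-2.106,0.045,0.634,0.976,-0.021,1.367,-1.611],[.0651,.4299,.9777],[.066,.688,-.723],[.993,-.116,-.019]),
([-2.333,-0.455,1.506,1.821,-0.094,0.748,-0.764],[.4165,.2008,.6603],[.074,.702,-.709],[.993,-.118,-.014])]
Rz=lambda a:R.from_euler('z',a).as_matrix();Ry=lambda a:R.from_euler('y',a).as_matrix()
def fk(q,L,S,off):
    # L: d1,d3,d5,d7, elbow offs a..., 
    M=np.eye(3);p=np.zeros(3)
    M=M@Rz(S[0]*q[0]+off[0]);p=p+M@[L[4],0,L[0]]
    M=M@Ry(q[1])@Rz(S[1]*q[2]);p=p+M@[L[5],0,L[1]]
    M=M@Ry(q[3])@Rz(S[2]*q[4]);p=p+M@[L[6],0,L[2]]
    M=M@Ry(q[5])@Rz(S[3]*q[6]+off[1]);p=p+M@[0,0,L[3]]
    return p,M
def res(x,S):
    o=[]
    for q,p,xd,yd in D:
        P,M=fk(q,x[:7],S,x[7:9]);o+=list((P-p))+list((M[:,2]-xd)*.3)+list((M[:,0]-yd)*.3)
    return np.array(o)
if __name__=='__main__':
    import itertools
    out=[]
    for S in itertools.product([1,-1],repeat=4):
      for o in(0,np.pi/2,np.pi,-np.pi/2):
        s=least_squares(lambda x:res(x,S),[.3,.4,.4,.1,0,0,0,0,o],loss='soft_l1',f_scale=.02)
        out.append((s.cost,S,s.x))
    out.sort(key=lambda a:a[0])
    for a in out[:3]:print(a[0],a[1],a[2].round(4))
    rr=res(out[0][2],out[0][1]).reshape(-1,9);print(np.abs(rr).max(1).round(4))
    import pickle;pickle.dump(out[0],open('kin.pkl','wb'))
E
python3 kin.py
```

```text
0.0019115051667826244 (-1, -1, -1, -1) [ 3.5020e-01  5.7020e-01  3.4640e-01  1.6830e-01 -6.9000e-03  3.8000e-03
  2.4000e-03 -6.8500e-02  3.0763e+00]
0.0019115051667832447 (-1, -1, -1, -1) [ 3.5020e-01  5.7020e-01  3.4640e-01  1.6830e-01 -6.9000e-03  3.8000e-03
  2.4000e-03 -6.8500e-02 -3.2069e+00]
0.0019115051667833829 (-1, -1, -1, -1) [ 3.5020e-01  5.7020e-01  3.4640e-01  1.6830e-01 -6.9000e-03  3.8000e-03
  2.4000e-03 -6.8500e-02  3.0763e+00]
[0.0032 0.0045 0.0061 0.005  0.0104 0.0095 0.0109 0.0122 0.0039 0.0124
 0.0054 0.0085 0.0126 0.018  0.0142 0.0206]
```

```bash
cat > kin2.py <<'E'
from kin import *
L0=[.35,.57,.346,.168,0,0,0]
def FK(x,q):
    qq=np.array(q)+np.r_[0,x[9:14],0];return fk(qq,x[:7],(-1,-1,-1,-1),x[7:9])
def res2(x):
    o=[]
    for q,p,xd,yd in D:
        P,M=FK(x,q);o+=list((P-p))+list((M[:,2]-xd)*.3)+list((M[:,0]-yd)*.3)
    return np.array(o)
if __name__=='__main__':
    s=least_squares(res2,L0+[0,np.pi]+[0]*5,loss='soft_l1',f_scale=.01)
    print(s.cost,s.x.round(4));print(np.abs(res2(s.x).reshape(-1,9)).max(1).round(4));np.save('x.npy',s.x)
E
python3 kin2.py
```

```text
0.0009052019517025706 [ 3.5290e-01  5.7660e-01  3.4590e-01  1.8440e-01 -3.0000e-03  1.0800e-02
  7.9000e-03 -6.8600e-02  3.0666e+00 -3.4600e-02  6.2000e-03  9.9000e-03
 -1.4600e-02  2.3700e-02]
[0.0019 0.0022 0.0032 0.0022 0.0047 0.0049 0.0064 0.0132 0.0068 0.0181
 0.0034 0.006  0.0114 0.0124 0.0067 0.0134]
```

```bash
cat > ik.py <<'E'
from kin2 import *
x=np.load('x.npy')
lo=np.array([-3.01,-.46,-1.47,.13,-1,.04,-2.66]);hi=np.array([3.01,2.08,1.51,2.56,4.14,2.09,2.66])
def Mt(tilt,az,flip=False):
    xd=np.array([np.sin(tilt)*np.cos(az),np.sin(tilt)*np.sin(az),-np.cos(tilt)])
    yd=np.array([np.sin(az),-np.cos(az),0]);
    if flip:yd=-yd
    return xd,yd
def ik(p,xd,yd,q0,w=0.0):
    def f(q):
        P,M=FK(x,q);return np.r_[P-p,(M[:,2]-xd)*.3,(M[:,0]-yd)*.3, w*(q-q0)]
    s=least_squares(f,np.clip(q0,lo+.01,hi-.01),bounds=(lo+.005,hi-.005));e=f(s.x)[:9];return s.x,np.abs(e).max()
if __name__=='__main__':
    rng=np.random.default_rng(0)
    az=np.radians(84)
    for name,p in(('now',[.4165,.2008,.6603]),('pre',[.468,-.07,.30]),('grasp',[.476,.012,.156]),('hood',[.49,.24,.18]),('bar',[.54,.17,.29])):
      for flip in(0,1):
        xd,yd=Mt(np.radians(45),az,flip);S=[]
        for i in range(50):
            q,e=ik(np.array(p),xd,yd,rng.uniform(lo,hi),1e-3)
            if e<.006:
                if not any(np.abs(q-s).max()<.35 for s in S):S.append(q)
        print(name,flip,len(S))
        for s in sorted(S,key=lambda s:-np.minimum(s-lo,hi-s).min())[:5]:print('   ',s.round(2),np.minimum(s-lo,hi-s).min().round(2))
E
python3 ik.py
```

```text
now 0 5
    [ 0.53  0.25 -0.97  1.79 -0.64  0.94 -0.18] 0.36
    [ 0.05  0.18 -0.33  1.79 -0.8   1.05 -0.03] 0.2
    [-0.37  0.18  0.16  1.79 -0.87  1.12  0.04] 0.13
    [-0.93  0.23  0.86  1.8  -0.97  1.26  0.15] 0.03
    [ 0.76  0.43 -1.46  1.79 -0.28  0.79 -0.55] 0.01
now 1 2
    [ 0.76  0.43 -1.46  1.79 -0.28  0.79  2.59] 0.01
    [-2.37 -0.45  1.5   1.8  -0.06  0.75  2.35] 0.01
pre 0 6
    [ 0.79  0.93 -0.76  2.08 -0.42  0.5   0.5 ] 0.46
    [ 0.9   1.04 -1.02  2.07  0.06  0.45 -0.01] 0.41
    [ 0.96  1.13 -1.2   2.08  0.41  0.49 -0.39] 0.27
    [ 0.62  0.84 -0.43  2.08 -0.77  0.65  0.88] 0.23
    [ 1.01  1.31 -1.46  2.08  0.83  0.66 -0.84] 0.01
pre 1 4
    [ 0.59  0.83 -0.39  2.08 -0.8   0.67 -2.23] 0.2
    [ 0.79  0.93 -0.77  2.08 -0.41  0.49 -2.65] 0.01
    [ 0.37  0.8  -0.02  2.08 -0.99  0.88 -2.  ] 0.01
    [ 1.01  1.31 -1.46  2.08  0.83  0.66  2.31] 0.01
grasp 0 6
    [ 0.75  1.39 -1.07  2.15  1.3   0.25 -1.16] 0.21
    [ 0.69  1.31 -0.92  2.14  0.81  0.1  -0.68] 0.06
    [ 0.64  1.26 -0.8   2.14 -0.33  0.07  0.47] 0.03
    [ 0.66  1.28 -0.85  2.13  0.28  0.07 -0.14] 0.03

[... 561 characters left out ...]
 [ 0.09  1.15 -0.64  2.15  3.9   0.28 -1.03] 0.24
    [ 0.24  1.29 -0.99  2.15  2.59  0.24  0.34] 0.2
    [ 0.16  1.2  -0.79  2.15  3.44  0.21 -0.54] 0.17
    [ 0.36  1.61 -1.46  2.14  1.92  0.7   1.11] 0.01
bar 0 5
    [ 0.43  1.12 -1.12  1.99  0.73  0.22 -1.  ] 0.18
    [ 0.34  1.01 -0.86  1.99 -0.47  0.18  0.19] 0.14
    [ 0.38  1.06 -0.98  1.99  0.14  0.16 -0.42] 0.12
    [ 0.5   1.35 -1.46  2.    1.32  0.55 -1.54] 0.01
    [ 0.24  0.93 -0.66  2.   -0.99  0.3   0.7 ] 0.01
bar 1 4
    [ 0.45  1.16 -1.18  2.    0.93  0.26  1.96] 0.22
    [ 0.41  1.09 -1.05  1.99  0.45  0.18  2.42] 0.14
    [ 0.5   1.35 -1.46  2.    1.32  0.55  1.6 ] 0.01
    [ 0.3   0.97 -0.76  1.99 -0.77  0.23 -2.66] 0.01
```

```bash
cat > sim.py <<'E'
from ik import *
def track(q,way,xd,yd,n=12,w=.03):
    q=np.array(q,float);P,_=FK(x,q);bad=0
    for p in way:
        p=np.array(p,float);A=P.copy()
        k=max(2,int(np.linalg.norm(p-A)/.03))
        for i in range(1,k+1):
            q,e=ik(A+(p-A)*i/k,xd,yd,q,w*.1);bad=max(bad,e)
        P=p;print('  at',p,q.round(2),'err',round(bad,3),'marg',np.minimum(q-lo,hi-q).min().round(2))
    return q
if __name__=='__main__':
    xd,yd=Mt(np.radians(45),np.radians(84))
    q=track([-1.668,.196,.519,.135,-.318,2.09,-1.57],[[.0651,.4299,.9777],[.4165,.2008,.6603]],xd,yd)
    print('A'); qn=[-2.333,-0.455,1.506,1.821,-0.094,0.748,-0.764]
    track(qn,[[.0651,.43,.9777],[.08,.6,.7],[.3,.5,.6],[.5,.2,.5],[.468,-.07,.3],[.476,.012,.156]],xd,yd)
    print('B')
    track(qn,[[.55,.2,.6],[.55,0,.4],[.468,-.07,.3],[.476,.012,.156]],xd,yd)
    print('C')
    track(qn,[[.468,-.07,.3],[.476,.012,.156]],xd,yd)
E
python3 sim.py
```

```text
at [0.0651 0.4299 0.9777] [-1.86  0.04  0.38  1.   -0.03  1.33 -1.59] err 0.0 marg 0.5
  at [0.4165 0.2008 0.6603] [-2.37 -0.45  1.5   1.8  -0.06  0.75 -0.79] err 0.003 marg 0.01
A
  at [0.0651 0.43   0.9777] [-2.02  0.03  0.54  1.   -0.03  1.33 -1.59] err 0.0 marg 0.49
  at [0.08 0.6  0.7 ] [-1.85  0.28  0.48  1.55 -0.33  0.57 -1.33] err 0.0 marg 0.53
  at [0.3 0.5 0.6] [-1.14  0.32  0.23  1.79 -0.96  0.56 -0.34] err 0.0 marg 0.04
  at [0.5 0.2 0.5] [-0.03  0.47 -0.25  1.9  -0.95  0.8   0.34] err 0.0 marg 0.05
  at [ 0.468 -0.07   0.3  ] [ 0.48  0.81 -0.2   2.08 -0.91  0.77  1.05] err 0.0 marg 0.09
  at [0.476 0.012 0.156] [ 0.6   1.22 -0.7   2.14 -0.99  0.13  1.14] err 0.0 marg 0.01
B
  at [0.55 0.2  0.6 ] [-2.35 -0.45  1.5   1.79  0.09  0.72 -0.88] err 0.114 marg 0.01
  at [0.55 0.   0.4 ] [-1.98 -0.45  1.5   2.12  0.1   0.61 -0.58] err 0.17 marg 0.01
  at [ 0.468 -0.07   0.3  ] [-1.83 -0.45  1.5   2.32  0.14  0.51 -0.5 ] err 0.192 marg 0.01
  at [0.476 0.012 0.156] [-2.1  -0.45  1.5   2.53  0.79  0.25 -1.36] err 0.292 marg 0.01
C
  at [ 0.468 -0.07   0.3  ] [-1.83 -0.45  1.5   2.32  0.14  0.51 -0.5 ] err 0.192 marg 0.01
  at [0.476 0.012 0.156] [-2.1  -0.45  1.5   2.53  0.79  0.25 -1.36] err 0.292 marg 0.01
```

```bash
nproc
cat > search.py <<'E'
from ik import *
import multiprocessing as mp,time
xd,yd=Mt(np.radians(45.1),np.radians(84))
qn=[-2.333,-0.455,1.506,1.821,-0.094,0.748,-0.764]
base=[[.0651,.43,.9777],[.08,.6,.7]]
tail=[[.468,-.07,.28],[.476,.012,.156],[.476,.012,.20],[.495,.233,.205],[.495,.233,.176],[.476,.033,.376],[.54,.10,.3],[.5496,.1947,.289]]
def go(q,way,st=.035):
    q=np.array(q,float);P,_=FK(x,q);E=[];Q=[]
    for p in way:
        p=np.array(p,float);k=max(2,int(np.linalg.norm(p-P)/st));A=P
        for i in range(1,k+1):
            q,e=ik(A+(p-A)*i/k,xd,yd,q,.003);E.append(e)
            if e>.02:return q,max(E),Q
        P=p;Q.append(q)
    return q,max(E),Q
def job(seed):
    rng=np.random.default_rng(seed)
    w=[]
    for i in range(2):
        while 1:
            p=rng.uniform([.1,-.5,.3],[.75,.5,.75])
            if .38<np.hypot(p[0],p[1])<.75:break
        w.append(p.round(2).tolist())
    q,e,Q=go(Q0,w+tail)
    return len(Q),e,w,Q
Q0=go(qn,base)[0]
if __name__=='__main__':
    t=time.time()
    with mp.Pool() as P:res=P.map(job,range(240))
    res.sort(key=lambda a:(-a[0],a[1]))
    print(time.time()-t)
    for l,e,w,Q in res[:6]:
        print(l,round(e,4),w)
        for q in Q[2:]:print('    ',q.round(2),np.minimum(q-lo,hi-q).min().round(2))
E
OMP_NUM_THREADS=1 timeout 560 python3 search.py
```

```text
4
84.24984288215637
10 0.0159 [[0.6, -0.06, 0.69], [0.55, -0.41, 0.74]]
     [ 0.9   1.08 -1.02  2.08  0.12  0.42 -0.04] 0.38
     [ 0.66  1.28 -0.85  2.13  0.17  0.07 -0.03] 0.03
     [ 0.68  1.2  -0.9   2.15  0.14  0.12 -0.06] 0.08
     [ 0.35  1.43 -1.31  2.13  1.92  0.49 -2.11] 0.16
     [ 0.35  1.5  -1.3   2.13  1.99  0.51 -2.12] 0.17
     [ 0.83  1.11 -1.46  2.1   0.7   0.51 -0.95] 0.01
     [ 0.61  1.19 -1.26  1.99  0.81  0.38 -0.99] 0.21
     [ 0.38  1.14 -1.13  1.96  0.82  0.23 -1.11] 0.19
5 0.0202 [[0.52, 0.16, 0.31], [0.44, -0.13, 0.33]]
     [ 0.73  0.93 -0.64  2.09 -0.57  0.5   0.69] 0.43
     [ 0.63  1.25 -0.76  2.14 -0.62  0.09  0.77] 0.05
     [ 0.63  1.15 -0.76  2.15 -0.65  0.16  0.73] 0.12
5 0.0202 [[0.43, 0.04, 0.36], [0.53, 0.26, 0.6]]
     [ 0.81  0.99 -0.81  2.08 -0.32  0.44  0.42] 0.4
     [ 0.64  1.26 -0.8   2.13 -0.31  0.07  0.46] 0.03
     [ 0.65  1.17 -0.82  2.15 -0.34  0.13  0.42] 0.09
5 0.0202 [[0.52, 0.1, 0.54], [0.2, -0.42, 0.74]]
     [ 0.88  1.06 -0.97  2.08  0.02  0.41  0.06] 0.37
     [ 0.66  1.28 -0.83  2.13  0.06  0.07  0.08] 0.03
     [ 0.67  1.2  -0.88  2.15  0.03  0.12  0.05] 0.08
5 0.0202 [[0.55, -0.11, 0.38], [0.46, 0.36, 0.44]]
     [ 0.78  0.97 -0.75  2.08 -0.42  0.46  0.52] 0.42
     [ 0.64  1.26 -0.79  2.14 -0.43  0.08  0.57] 0.04
     [ 0.64  1.17 -0.8   2.15 -0.45  0.14  0.54] 0.1
5 0.0202 [[0.74, 0.04, 0.51], [0.38, 0.16, 0.33]]
     [ 0.7   0.92 -0.59  2.09 -0.64  0.53  0.76] 0.36
     [ 0.63  1.25 -0.75  2.14 -0.72  0.1   0.87] 0.06
     [ 0.62  1.14 -0.74  2.15 -0.74  0.17  0.83] 0.13
```

```bash
cat > search2.py <<'E'
from search import *
def job2(seed):
    rng=np.random.default_rng(seed)
    w=[[.6,-.06,.69],[.55,-.41,.74]] if seed%2 else [[.5,.2,.55]]
    for i in range(1+seed%3):
        while 1:
            p=rng.uniform([.3,-.35,.27],[.75,.17,.5])
            if .36<np.hypot(p[0],p[1])<.78:break
        w.append(p.round(2).tolist())
    q,e,Q=go(Q0,w+tail)
    if len(Q)<len(w)+len(tail):return 0,e,w,Q,0
    m=min(np.minimum(k-lo,hi-k).min() for k in Q[len(w):])
    return len(Q),e,w,Q,m
if __name__=='__main__':
    with mp.Pool() as P:res=P.map(job2,range(600),chunksize=5)
    ok=[a for a in res if a[0]];print(len(ok))
    ok.sort(key=lambda a:a[1]>.012 and 1 or -a[4])
    for l,e,w,Q,m in ok[:5]:
        print(round(e,4),round(m,3),w)
        for q in Q[len(w):]:print('    ',q.round(2),np.minimum(q-lo,hi-q).min().round(2))
E
OMP_NUM_THREADS=1 timeout 570 python3 search2.py
```

```text
277
0.0159 0.005 [[0.6, -0.06, 0.69], [0.55, -0.41, 0.74], [0.53, 0.14, 0.3], [0.73, -0.19, 0.37]]
     [ 0.89  1.07 -1.    2.08  0.08  0.42  0.  ] 0.38
     [ 0.66  1.28 -0.84  2.13  0.13  0.07  0.01] 0.03
     [ 0.68  1.2  -0.89  2.15  0.1   0.12 -0.02] 0.08
     [ 0.35  1.43 -1.32  2.13  1.92  0.49 -2.11] 0.15
     [ 0.35  1.5  -1.3   2.13  1.99  0.51 -2.12] 0.17
     [ 0.83  1.11 -1.46  2.1   0.7   0.51 -0.95] 0.01
     [ 0.61  1.19 -1.26  1.99  0.81  0.38 -0.99] 0.21
     [ 0.38  1.14 -1.13  1.96  0.82  0.23 -1.11] 0.19
0.0159 0.005 [[0.6, -0.06, 0.69], [0.55, -0.41, 0.74], [0.34, -0.23, 0.45]]
     [ 0.89  1.07 -1.    2.08  0.08  0.42 -0.  ] 0.38
     [ 0.66  1.28 -0.84  2.13  0.13  0.07  0.01] 0.03
     [ 0.68  1.2  -0.89  2.15  0.1   0.12 -0.02] 0.08
     [ 0.35  1.43 -1.32  2.13  1.92  0.49 -2.11] 0.15
     [ 0.35  1.5  -1.3   2.13  1.99  0.51 -2.12] 0.17
     [ 0.83  1.11 -1.46  2.1   0.7   0.51 -0.95] 0.01
     [ 0.61  1.19 -1.26  1.99  0.81  0.38 -0.99] 0.21
     [ 0.38  1.14 -1.13  1.96  0.82  0.23 -1.11] 0.19
0.0159 0.005 [[0.6, -0.06, 0.69], [0.55, -0.41, 0.74], [0.66,
[... 821 characters left out ...]
   2.13  1.99  0.51 -2.12] 0.17
     [ 0.83  1.11 -1.46  2.1   0.7   0.51 -0.95] 0.01
     [ 0.61  1.19 -1.26  1.99  0.81  0.38 -0.99] 0.21
     [ 0.38  1.14 -1.13  1.96  0.82  0.23 -1.11] 0.19
0.0159 0.005 [[0.6, -0.06, 0.69], [0.55, -0.41, 0.74], [0.69, -0.2, 0.41]]
     [ 0.9   1.09 -1.03  2.08  0.15  0.42 -0.08] 0.38
     [ 0.66  1.28 -0.85  2.13  0.21  0.07 -0.07] 0.03
     [ 0.68  1.2  -0.9   2.15  0.18  0.13 -0.1 ] 0.09
     [ 0.35  1.43 -1.31  2.13  1.92  0.49 -2.11] 0.16
     [ 0.35  1.5  -1.3   2.13  1.99  0.51 -2.12] 0.17
     [ 0.83  1.11 -1.46  2.1   0.7   0.51 -0.95] 0.01
     [ 0.61  1.19 -1.26  1.99  0.81  0.38 -0.99] 0.21
     [ 0.38  1.14 -1.13  1.96  0.82  0.23 -1.11] 0.19
```

```bash
cat > t.py <<'E'
from search import *
for W in([[.6,-.06,.69],[.55,-.41,.74]],[[.6,-.06,.65],[.52,-.36,.70]],[[.5,.2,.6],[.55,-.2,.6],[.5,-.35,.65]],[[.5,-.4,.6]]):
    print(W);q=Q0
    for p in W+tail:
        q0=q;q,e,Q=go(q,[p],.02);print('  ',p,q.round(2),round(e,4))
        if e>.02:break
E
python3 t.py
```

```text
[[0.6, -0.06, 0.69], [0.55, -0.41, 0.74]]
   [0.6, -0.06, 0.69] [-0.06  0.56  0.6   1.18 -0.99  1.82  0.31] 0.0
   [0.55, -0.41, 0.74] [ 0.96  0.91 -1.17  0.5   0.01  2.08 -0.12] 0.0159
   [0.468, -0.07, 0.28] [ 0.9   1.08 -1.02  2.08  0.12  0.42 -0.04] 0.0
   [0.476, 0.012, 0.156] [ 0.66  1.28 -0.85  2.13  0.18  0.07 -0.04] 0.0
   [0.476, 0.012, 0.2] [ 0.68  1.2  -0.9   2.15  0.14  0.12 -0.07] 0.0
   [0.495, 0.233, 0.205] [ 0.35  1.43 -1.31  2.13  1.92  0.48 -2.12] 0.0011
   [0.495, 0.233, 0.176] [ 0.35  1.49 -1.3   2.13  1.99  0.51 -2.13] 0.0
   [0.476, 0.033, 0.376] [ 0.83  1.11 -1.46  2.1   0.7   0.51 -0.95] 0.0
   [0.54, 0.1, 0.3] [ 0.61  1.19 -1.26  1.99  0.81  0.38 -0.99] 0.0
   [0.5496, 0.1947, 0.289] [ 0.38  1.14 -1.13  1.96  0.83  0.23 -1.11] 0.0
[[0.6, -0.06, 0.65], [0.52, -0.36, 0.7]]
   [0.6, -0.06, 0.65] [-0.08  0.58  0.63  1.28 -0.99  1.77  0.4 ] 0.0
   [0.52, -0.36, 0.7] [ 0.7   0.7   0.01  0.8  -0.69  2.08  0.37] 0.0
   [0.468, -0.07, 0.28] [ 0.44  0.84 -0.13  2.09 -0.98  0.79  1.14] 0.0
   [0.476, 0.012, 0.156] [ 0.6   1.22 -0.7   2.14 -0.99  0.14  1.15] 0.0
   [0.476, 0.012, 0.2] [ 0.58  1.11 -0.65  2.16 -0.99  0.23  1.08] 0.0
   [0.495, 0.233, 0.205] [ 0.2   1.14 -0.81  2.03 -0.99  0.05  0.73] 0.0202
[[0.5, 0.2, 0.6], [0.55, -0.2, 0.6], [0.5, -0.35, 0.65]]
   [0.5, 0.2, 0.6] [-0.48  0.37  0.4   1.73 -0.99  1.17  0.23] 0.0
   [0.55, -0.2, 0.6] [ 0.22  0.61  0.51  1.34 -0.86  1.79  0.64] 0.0
   [0.5, -0.35, 0.65] [ 0.49  0.68  0.51  1.04 -0.83  2.08  0.68] 0.0
   [0.468, -0.07, 0.28] [ 0.42  0.84 -0.1   2.09 -0.99  0.8   1.15] 0.0
   [0.476, 0.012, 0.156] [ 0.6   1.22 -0.7   2.14 -0.99  0.14  1.15] 0.0
   [0.476, 0.012, 0.2] [ 0.58  1.11 -0.65  2.16 -0.99  0.23  1.08] 0.0
   [0.495, 0.233, 0.205] [ 0.2   1.14 -0.81  2.03 -0.99  0.05  0.73] 0.0202
[[0.5, -0.4, 0.6]]
   [0.5, -0.4, 0.6] [-1.62 -0.45  1.5   1.84 -0.25  1.18 -0.12] 0.0227
```

```bash
cat > legs.py <<'E'
from h import *
import sys
def legs(way,step=.036):
    t,M,s=tool();print('clock',round(s['clock'],2),'pos',t.round(4),'tilt',np.degrees(np.arccos(-M[2,0])).round(1),'az',np.degrees(np.arctan2(M[1,0],M[0,0])).round(1),'yd',M[:,1].round(3),'op',round(s['opening'],3),'F',np.round(s['contact_force'],1),'\nq',np.round(s['q'],3))
    for p in way:
        d=M.T@(np.array(p)-t)*1000;n=max(1,int(np.ceil(np.abs(d).max()/1000/step)));print(p,'total',d.round(1),'n',n,'row',(d/n).round(1));t=np.array(p)
E
python3 -c "
from legs import *
legs([[.0651,.43,.9777],[.08,.6,.7],[.6,-.06,.69],[.55,-.41,.74]])"
```

```text
clock 16.07 pos [0.4165 0.2008 0.6603] tilt 44.9 az 84.0 yd [ 0.993 -0.118 -0.014] op 0.998 F [-0.7  0.9  0.6] 
q [-2.333 -0.455  1.506  1.821 -0.094  0.748 -0.764]
[0.0651, 0.43, 0.9777] total [ -90.1 -380.4 -352.1] n 11 row [ -8.2 -34.6 -32. ]
[0.08, 0.6, 0.7] total [317.2  -1.5  75. ] n 9 row [35.2 -0.2  8.3]
[0.6, -0.06, 0.69] total [-417.6  594.5  422.2] n 17 row [-24.6  35.   24.8]
[0.55, -0.41, 0.74] total [-284.7   -8.9  215.4] n 8 row [-35.6  -1.1  26.9]
```

{"method": "carry_out", "body": {
  "targets": "1 -6.5 -27 -25 0;1 -6.5 -27 -25 0;1 -6.5 -27 -25 0;1 -6.5 -27 -25 0;1 -6.5 -27 -25 0;1 -6.5 -27 -25 0;1 -6.5 -27 -25 0;1 -6.5 -27 -25 0;1 -6.5 -27 -25 0;1 -6.5 -27 -25 0;1 -6.5 -27 -25 0;1 -6.5 -27 -25 0;1 -6.5 -27 -25 0;1 -6.5 -27 -25 0;1 0 0 0 0"
}}

```text
clock: 17.32
tool_pos: [0.063, 0.4321, 0.9787]
eef_rot: [0.686, 0.619, -0.292, 0.247]
contact_force: [-0.6, 0.3, -1.1]
opening: 0.996
```

{"method": "carry_out", "body": {
  "targets": "1 35 0 8 0;1 35 0 8 0;1 35 0 8 0;1 35 0 8 0;1 35 0 8 0;1 35 0 8 0;1 35 0 8 0;1 35 0 8 0;1 35 0 8 0;1 0 0 0 0"
}}

```text
clock: 18.15
tool_pos: [0.0832, 0.6001, 0.6928]
eef_rot: [0.686, 0.613, -0.299, 0.253]
contact_force: [-1.5, -1.0, -1.8]
opening: 1.001
```

```bash
python3 -c "
from legs import *
legs([[.6,-.06,.69],[.55,-.41,.74]],.03)"
```

```text
clock 18.15 pos [0.0832 0.6001 0.6928] tilt 43.9 az 84.2 yd [ 0.992 -0.121 -0.02 ] op 1.001 F [-1.5 -1.  -1.8] 
q [-1.782  0.295  0.383  1.533 -0.218  0.573 -1.451]
[0.6, -0.06, 0.69] total [-417.1  593.   420.9] n 20 row [-20.9  29.7  21. ]
[0.55, -0.41, 0.74] total [-281.    -8.1  220.2] n 10 row [-28.1  -0.8  22. ]
```

{"method": "carry_out", "body": {
  "targets": "1 -20.5 29 20.5 0;1 -20.5 29 20.5 0;1 -20.5 29 20.5 0;1 -20.5 29 20.5 0;1 -20.5 29 20.5 0;1 -20.5 29 20.5 0;1 -20.5 29 20.5 0;1 -20.5 29 20.5 0;1 -20.5 29 20.5 0;1 -20.5 29 20.5 0;1 -20.5 29 20.5 0;1 -20.5 29 20.5 0;1 -20.5 29 20.5 0;1 -20.5 29 20.5 0;1 -20.5 29 20.5 0;1 -20.5 29 20.5 0;1 -20.5 29 20.5 0;1 -20.5 29 20.5 0;1 -20.5 29 20.5 0;1 -20.5 29 20.5 0"
}}

```text
clock: 19.82
tool_pos: [0.5911, -0.0504, 0.6951]
eef_rot: [0.688, 0.613, -0.295, 0.252]
contact_force: [1.5, 0.9, 0.6]
opening: 0.996
```

```bash
python3 -c "
from legs import *
legs([[.55,-.41,.74]],.03)"
```

```text
clock 19.82 pos [ 0.5911 -0.0504  0.6951] tilt 44.3 az 84.0 yd [ 0.993 -0.12  -0.016] op 0.996 F [1.5 0.9 0.6] 
q [-0.078  0.512  0.531  1.225 -0.987  1.715  0.277]
[0.55, -0.41, 0.74] total [-285.1    1.8  227.5] n 10 row [-28.5   0.2  22.8]
```

Model prediction holds. On to the far-right waypoint.

{"method": "carry_out", "body": {
  "targets": "1 -28.5 0 23 0;1 -28.5 0 23 0;1 -28.5 0 23 0;1 -28.5 0 23 0;1 -28.5 0 23 0;1 -28.5 0 23 0;1 -28.5 0 23 0;1 -28.5 0 23 0;1 -28.5 0 23 0;1 -28.5 0 23 0;1 0 0 0 0"
}}

```text
clock: 20.73
tool_pos: [0.5637, -0.3388, 0.7168]
eef_rot: [0.671, 0.631, -0.303, 0.243]
contact_force: [-0.1, -0.6, -0.6]
opening: 1.0
```

```bash
python3 -c "
from legs import *
legs([[.55,-.41,.74],[.468,-.07,.28]],.03)"
```

```text
clock 20.73 pos [ 0.5637 -0.3388  0.7168] tilt 44.5 az 88.4 yd [ 0.995 -0.084 -0.055] op 1.0 F [-0.1 -0.6 -0.6] 
q [ 0.662  0.741 -0.169  0.626 -0.652  2.09   0.163]
[0.55, -0.41, 0.74] total [-66.7  -8.9  35.6] n 3 row [-22.2  -3.   11.9]
[0.468, -0.07, 0.28] total [564.7 -84.9  88.4] n 19 row [29.7 -4.5  4.7]
```

```bash
cat > search3.py <<'E'
import search as S
from search import *
from h import tool
t,M,s=tool();S.xd=M[:,0];S.yd=M[:,1];QC=np.array(s['q'])
def job3(seed):
    rng=np.random.default_rng(seed);w=[]
    for i in range(1+seed%3):
        while 1:
            p=rng.uniform([.2,-.55,.3],[.75,.3,.8])
            if .36<np.hypot(p[0],p[1])<.75:break
        w.append(p.round(2).tolist())
    q,e,Q=go(QC,w+tail)
    if len(Q)<len(w)+len(tail):return 0,e,w,Q,0
    m=min(np.minimum(k-lo,hi-k).min() for k in Q[len(w):])
    return len(Q),e,w,Q,m
if __name__=='__main__':
    with mp.Pool() as P:res=P.map(job3,range(300),chunksize=5)
    ok=[a for a in res if a[0]];print(len(ok))
    ok.sort(key=lambda a:a[1])
    for l,e,w,Q,m in ok[:5]:
        print(round(e,4),round(m,3),w)
        for q in Q:print('    ',q.round(2),np.minimum(q-lo,hi-q).min().round(2))
E
OMP_NUM_THREADS=1 timeout 570 python3 search3.py
```

```text
282
0.0012 0.005 [[0.44, -0.37, 0.76]]
     [ 1.17  0.79 -1.25  0.78 -0.07  2.08 -0.14] 0.01
     [ 0.88  1.08 -1.    2.06  0.12  0.49 -0.07] 0.45
     [ 0.65  1.27 -0.84  2.11  0.18  0.15 -0.07] 0.11
     [ 0.67  1.2  -0.89  2.12  0.14  0.2  -0.1 ] 0.16
     [ 0.31  1.32 -1.16  2.1   1.82  0.29 -2.07] 0.25
     [ 0.32  1.4  -1.17  2.1   1.91  0.34 -2.1 ] 0.3
     [ 0.82  1.12 -1.46  2.07  0.63  0.58 -0.91] 0.01
     [ 0.6   1.2  -1.28  1.96  0.74  0.46 -0.95] 0.19
     [ 0.39  1.17 -1.17  1.93  0.76  0.32 -1.06] 0.28
0.0022 0.005 [[0.45, -0.23, 0.4], [0.55, -0.27, 0.8]]
     [ 0.7   0.7  -0.15  1.78 -0.55  1.22  0.79] 0.45
     [ 0.84  0.8  -1.2   0.55 -0.07  2.08 -0.34] 0.01
     [ 0.88  1.08 -1.01  2.06  0.13  0.49 -0.08] 0.45
     [ 0.65  1.27 -0.84  2.11  0.19  0.15 -0.08] 0.11
     [ 0.67  1.2  -0.89  2.12  0.15  0.2  -0.11] 0.16
     [ 0.33  1.36 -1.21  2.1   1.79  0.34 -2.03] 0.26
     [ 0.33  1.43 -1.21  2.1   1.87  0.38 -2.06] 0.26
     [ 0.82  1.12 -1.46  2.07  0.63  0.58 -0.91] 0.01
     [ 0.6   1.2  -1.28  1.96  0.74  0.46 -0.95] 0.19
     [ 0.39  1.17 -1.17  1.93  0.76 
[... 1246 characters left out ...]
17  1.93  0.76  0.32 -1.06] 0.28
0.01 0.005 [[0.29, -0.4, 0.78], [0.49, -0.52, 0.35], [0.24, -0.42, 0.73]]
     [ 1.56  0.74 -1.46  1.03 -0.07  2.08 -0.07] 0.01
     [ 1.21  1.3  -1.23  0.95  0.41  1.73  0.18] 0.24
     [ 1.67  0.76 -1.46  1.13 -0.02  2.08  0.05] 0.01
     [ 0.89  1.09 -1.04  2.06  0.19  0.49 -0.14] 0.43
     [ 0.66  1.28 -0.85  2.11  0.26  0.15 -0.15] 0.11
     [ 0.68  1.2  -0.91  2.12  0.22  0.2  -0.18] 0.16
     [ 0.33  1.36 -1.21  2.1   1.79  0.34 -2.03] 0.26
     [ 0.33  1.43 -1.21  2.1   1.87  0.38 -2.06] 0.26
     [ 0.82  1.12 -1.46  2.07  0.63  0.58 -0.91] 0.01
     [ 0.6   1.2  -1.28  1.96  0.74  0.46 -0.95] 0.19
     [ 0.39  1.17 -1.17  1.93  0.76  0.32 -1.06] 0.28
```

```bash
python3 -c "
from legs import *
legs([[.44,-.37,.76],[.468,-.07,.28]],.02)"
```

```text
clock 20.73 pos [ 0.5637 -0.3388  0.7168] tilt 44.5 az 88.4 yd [ 0.995 -0.084 -0.055] op 1.0 F [-0.1 -0.6 -0.6] 
q [ 0.662  0.741 -0.169  0.626 -0.652  2.09   0.163]
[0.44, -0.37, 0.76] total [ -55.2 -122.8    4.2] n 7 row [ -7.9 -17.5   0.6]
[0.468, -0.07, 0.28] total [553.2  29.  119.8] n 28 row [19.8  1.   4.3]
```

{"method": "carry_out", "body": {
  "targets": "1 -7 -15 0.5 0;1 -7 -15 0.5 0;1 -7 -15 0.5 0;1 -7 -15 0.5 0;1 -7 -15 0.5 0;1 -7 -15 0.5 0;1 -7 -15 0.5 0;1 -7 -15 0.5 0;1 0 0 0 0;1 0 0 0 0"
}}

```text
clock: 21.57
tool_pos: [0.4422, -0.3699, 0.7614]
eef_rot: [0.672, 0.629, -0.306, 0.243]
contact_force: [0.3, -0.4, -0.2]
opening: 0.996
```

```bash
python3 -c "
from legs import *
legs([[.44,-.37,.76],[.468,-.07,.28]],.02)"
```

```text
clock 21.57 pos [ 0.4422 -0.3699  0.7614] tilt 44.2 az 88.3 yd [ 0.994 -0.09  -0.059] op 0.996 F [ 0.3 -0.4 -0.2] 
q [ 1.011  0.629 -0.688  0.794 -0.39   2.09   0.102]
[0.44, -0.37, 0.76] total [ 0.9 -2.1  1.3] n 1 row [ 0.9 -2.1  1.3]
[0.468, -0.07, 0.28] total [553.7  29.1 117.4] n 28 row [19.8  1.   4.2]
```

```bash
cat > t2.py <<'E'
import search as S
from search import *
from h import tool
t,M,s=tool();a=-.084
S.xd=M[:,0];S.yd=M[:,1]*np.cos(a)+M[:,2]*np.sin(a);print(S.xd,S.yd)
for W in([],[[.35,-.42,.76]],[[.44,-.40,.76]],[[.40,-.33,.80]]):
    q=np.array(s['q']);print(W)
    for p in W+tail:
        q,e,Q=go(q,[p],.02);print('  ',p,q.round(2),round(e,4))
        if e>.02:break
E
python3 t2.py
```

```text
[ 0.02070197  0.69732608 -0.716455  ] [ 9.99551527e-01 -2.99445353e-02 -2.62996004e-04]
[]
   [0.468, -0.07, 0.28] [ 0.74  0.95 -0.69  2.06 -0.41  0.53  0.57] 0.0
   [0.476, 0.012, 0.156] [ 0.6   1.23 -0.73  2.11 -0.43  0.16  0.62] 0.0
   [0.476, 0.012, 0.2] [ 0.61  1.14 -0.74  2.12 -0.46  0.22  0.59] 0.0
   [0.495, 0.233, 0.205] [ 0.2   1.15 -0.81  2.04 -0.99  0.05  0.79] 0.0106
   [0.495, 0.233, 0.176] [ 0.19  1.2  -0.79  2.01 -0.99  0.05  0.82] 0.0154
   [0.476, 0.033, 0.376] [ 0.48  0.7  -0.55  2.07 -0.74  0.65  0.63] 0.0056
   [0.54, 0.1, 0.3] [ 0.32  0.89 -0.56  1.96 -0.79  0.49  0.63] 0.0
   [0.5496, 0.1947, 0.289] [ 0.17  0.93 -0.61  1.93 -0.87  0.37  0.59] 0.0
[[0.35, -0.42, 0.76]]
   [0.35, -0.42, 0.76] [ 1.41  0.81 -1.46  0.92  0.01  2.08 -0.04] 0.0094
   [0.468, -0.07, 0.28] [ 0.91  1.11 -1.08  2.06  0.27  0.5  -0.16] 0.0
   [0.476, 0.012, 0.156] [ 0.66  1.28 -0.87  2.11  0.36  0.15 -0.18] 0.0
   [0.476, 0.012, 0.2] [ 0.68  1.21 -0.93  2.12  0.32  0.21 -0.2 ] 0.0
   [0.495, 0.233, 0.205] [ 0.31  1.33 -1.16  2.1   1.82  0.29 -1.99] 0.0009
   [0.495, 0.233, 0.176] [ 0.32  1
[... 908 characters left out ...]
0.76  0.32 -0.99] 0.0
[[0.4, -0.33, 0.8]]
   [0.4, -0.33, 0.8] [ 1.23  0.66 -1.16  0.87 -0.22  2.08 -0.03] 0.0001
   [0.468, -0.07, 0.28] [ 0.85  1.03 -0.92  2.06 -0.04  0.48  0.17] 0.0
   [0.476, 0.012, 0.156] [ 0.64  1.26 -0.81  2.11  0.    0.14  0.18] 0.0
   [0.476, 0.012, 0.2] [ 0.65  1.18 -0.85  2.12 -0.03  0.2   0.15] 0.0
   [0.495, 0.233, 0.205] [ 0.2   1.15 -0.81  2.04 -0.99  0.05  0.79] 0.0106
   [0.495, 0.233, 0.176] [ 0.19  1.2  -0.79  2.01 -0.99  0.05  0.82] 0.0154
   [0.476, 0.033, 0.376] [ 0.48  0.7  -0.55  2.07 -0.74  0.65  0.63] 0.0056
   [0.54, 0.1, 0.3] [ 0.32  0.89 -0.56  1.96 -0.79  0.49  0.63] 0.0
   [0.5496, 0.1947, 0.289] [ 0.17  0.93 -0.61  1.93 -0.87  0.37  0.59] 0.0
```

```bash
python3 -c "
from legs import *
legs([[.40,-.33,.80],[.35,-.36,.79]],.02)"
```

```text
clock 21.57 pos [ 0.4422 -0.3699  0.7614] tilt 44.2 az 88.3 yd [ 0.994 -0.09  -0.059] op 0.996 F [ 0.3 -0.4 -0.2] 
q [ 1.011  0.629 -0.688  0.794 -0.39   2.09   0.102]
[0.4, -0.33, 0.8] total [ -0.7 -47.8 -50.7] n 3 row [ -0.2 -15.9 -16.9]
[0.35, -0.36, 0.79] total [-14.8 -46.4  33.6] n 3 row [ -4.9 -15.5  11.2]
```

{"method": "carry_out", "body": {
  "targets": "1 0 -12 -12.5 0;1 0 -12 -12.5 0;1 0 -12 -12.5 0;1 0 -12 -12.5 0;1 -5 -15 11 0;1 -5 -15 11 0;1 -5 -15 11 0;1 0 0 0 0"
}}

```text
clock: 22.23
tool_pos: [0.35, -0.3624, 0.7877]
eef_rot: [0.672, 0.629, -0.307, 0.24]
contact_force: [1.0, -0.6, -0.7]
opening: 0.998
```

```bash
python3 t2.py; python3 -c "
from legs import *
legs([[.468,-.07,.28]],.035)"
```

```text
[ 0.01940248  0.69875819 -0.71509477] [ 0.99946904 -0.03228079 -0.004425  ]
[]
   [0.468, -0.07, 0.28] [ 0.81  1.   -0.82  2.06 -0.2   0.5   0.35] 0.0
   [0.476, 0.012, 0.156] [ 0.62  1.25 -0.78  2.11 -0.19  0.15  0.37] 0.0
   [0.476, 0.012, 0.2] [ 0.63  1.16 -0.81  2.12 -0.22  0.2   0.34] 0.0
   [0.495, 0.233, 0.205] [ 0.2   1.15 -0.81  2.04 -0.99  0.05  0.78] 0.0105
   [0.495, 0.233, 0.176] [ 0.19  1.2  -0.79  2.02 -0.99  0.05  0.82] 0.0151
   [0.476, 0.033, 0.376] [ 0.48  0.7  -0.56  2.07 -0.74  0.65  0.63] 0.0055
   [0.54, 0.1, 0.3] [ 0.32  0.89 -0.56  1.96 -0.79  0.5   0.63] 0.0
   [0.5496, 0.1947, 0.289] [ 0.17  0.93 -0.61  1.93 -0.87  0.37  0.58] 0.0
[[0.35, -0.42, 0.76]]
   [0.35, -0.42, 0.76] [ 1.41  0.81 -1.46  0.92  0.01  2.08 -0.05] 0.0095
   [0.468, -0.07, 0.28] [ 0.91  1.12 -1.08  2.06  0.27  0.5  -0.16] 0.0
   [0.476, 0.012, 0.156] [ 0.66  1.28 -0.87  2.11  0.36  0.15 -0.18] 0.0
   [0.476, 0.012, 0.2] [ 0.68  1.21 -0.93  2.12  0.32  0.21 -0.21] 0.0
   [0.495, 0.233, 0.205] [ 0.31  1.33 -1.17  2.1   1.81  0.3  -1.99] 0.0009
   [0.495, 0.233, 0.176] [ 0.32  1.4  -1.17  2
[... 1136 characters left out ...]
  0.14  0.16] 0.0
   [0.476, 0.012, 0.2] [ 0.65  1.18 -0.85  2.12 -0.01  0.2   0.13] 0.0
   [0.495, 0.233, 0.205] [ 0.2   1.15 -0.81  2.04 -0.99  0.05  0.78] 0.0105
   [0.495, 0.233, 0.176] [ 0.19  1.2  -0.79  2.02 -0.99  0.05  0.82] 0.0151
   [0.476, 0.033, 0.376] [ 0.48  0.7  -0.56  2.07 -0.74  0.65  0.63] 0.0055
   [0.54, 0.1, 0.3] [ 0.32  0.89 -0.56  1.96 -0.79  0.5   0.63] 0.0
   [0.5496, 0.1947, 0.289] [ 0.17  0.93 -0.61  1.93 -0.87  0.37  0.58] 0.0
clock 22.23 pos [ 0.35   -0.3624  0.7877] tilt 44.3 az 88.4 yd [ 0.994 -0.092 -0.063] op 0.998 F [ 1.  -0.6 -0.7] 
q [ 1.287  0.552 -0.982  0.955 -0.325  2.088  0.074]
[0.468, -0.07, 0.28] total [569.7 122.4 133. ] n 17 row [33.5  7.2  7.8]
```

```bash
python3 -c "
from legs import *
legs([[.35,-.41,.77]],.015)"
```

```text
clock 22.23 pos [ 0.35   -0.3624  0.7877] tilt 44.3 az 88.4 yd [ 0.994 -0.092 -0.063] op 0.998 F [ 1.  -0.6 -0.7] 
q [ 1.287  0.552 -0.982  0.955 -0.325  2.088  0.074]
[0.35, -0.41, 0.77] total [-20.6   5.5  46.1] n 4 row [-5.1  1.4 11.5]
```

{"method": "carry_out", "body": {
  "targets": "1 -3.5 1 7.5 0;1 -3.5 1 7.5 0;1 -3.5 1 7.5 0;1 -3.5 1 7.5 0;1 -3.5 1 7.5 0;1 -3.5 1 7.5 0;1 0 0 0 0"
}}

```text
clock: 22.82
tool_pos: [0.3523, -0.4004, 0.7647]
eef_rot: [0.672, 0.63, -0.306, 0.241]
contact_force: [-0.2, -1.3, -0.3]
opening: 1.001
```

```bash
python3 t2.py|head -11; python3 -c "
from legs import *
legs([[.468,-.07,.28]],.035)"
```

```text
[ 0.01980396  0.69912789 -0.71472232] [ 0.99951452 -0.03104185 -0.00266939]
[]
   [0.468, -0.07, 0.28] [ 0.89  1.09 -1.04  2.06  0.19  0.49 -0.07] 0.0
   [0.476, 0.012, 0.156] [ 0.66  1.28 -0.85  2.11  0.27  0.15 -0.08] 0.0
   [0.476, 0.012, 0.2] [ 0.68  1.2  -0.91  2.12  0.23  0.2  -0.11] 0.0
   [0.495, 0.233, 0.205] [ 0.31  1.33 -1.17  2.1   1.81  0.3  -1.99] 0.001
   [0.495, 0.233, 0.176] [ 0.32  1.4  -1.17  2.1   1.9   0.34 -2.02] 0.0
   [0.476, 0.033, 0.376] [ 0.82  1.12 -1.46  2.07  0.63  0.58 -0.84] 0.0
   [0.54, 0.1, 0.3] [ 0.6   1.2  -1.28  1.96  0.74  0.46 -0.87] 0.0
   [0.5496, 0.1947, 0.289] [ 0.39  1.17 -1.17  1.93  0.76  0.32 -0.99] 0.0
[[0.35, -0.42, 0.76]]
clock 22.82 pos [ 0.3523 -0.4004  0.7647] tilt 44.4 az 88.4 yd [ 0.994 -0.091 -0.061] op 1.001 F [-0.2 -1.3 -0.3] 
q [ 1.376  0.725 -1.395  0.905 -0.073  2.089 -0.117]
[0.468, -0.07, 0.28] total [579.8 114.7  90.9] n 17 row [34.1  6.7  5.3]
```

{"method": "carry_out", "body": {
  "targets": "1 0 0 0 -0.084;1 0 0 0 0"
}}

```text
clock: 22.98
tool_pos: [0.3522, -0.3986, 0.7664]
eef_rot: [0.661, 0.642, -0.278, 0.271]
contact_force: [0.5, 0.5, 0.4]
opening: 1.002
```

```bash
python3 -c "
from legs import *
legs([[.4804,-.073,.25]],.036)"
```

```text
clock 22.98 pos [ 0.3522 -0.3986  0.7664] tilt 44.3 az 88.4 yd [ 1.    -0.028  0.   ] op 1.002 F [0.5 0.5 0.4] 
q [ 1.377  0.725 -1.408  0.905 -0.068  2.089 -0.038]
[0.4804, -0.073, 0.25] total [599.4 118.9 125.2] n 17 row [35.3  7.   7.4]
```

{"method": "carry_out", "body": {
  "targets": "1 35.3 7 7.4 0;1 35.3 7 7.4 0;1 35.3 7 7.4 0;1 35.3 7 7.4 0;1 35.3 7 7.4 0;1 35.3 7 7.4 0;1 35.3 7 7.4 0;1 35.3 7 7.4 0;1 35.3 7 7.4 0;1 35.3 7 7.4 0;1 35.3 7 7.4 0;1 35.3 7 7.4 0;1 35.3 7 7.4 0;1 35.3 7 7.4 0;1 35.3 7 7.4 0;1 35.3 7 7.4 0;1 35.3 7 7.4 0;1 0 0 0 0"
}}

```text
clock: 24.48
tool_pos: [0.48, -0.0706, 0.2452]
eef_rot: [0.659, 0.644, -0.281, 0.268]
contact_force: [0.6, -0.0, -0.0]
opening: 1.004
```

```bash
python3 -c "
from legs import *
legs([[.4828,.0105,.155]],.036)
s=r.get_state();p,d=eyes.snapshot('wrist');cv2.imwrite('pics/w3.png',p)
K,T=cam('wrist',s);W=cloud(K,T,d);np.save('Ww3.npy',W);import pickle;pickle.dump((K,T),open('w3.pkl','wb'))
"
```

```text
clock 24.48 pos [ 0.48   -0.0706  0.2452] tilt 44.3 az 89.0 yd [ 1.    -0.026 -0.008] op 1.004 F [ 0.6 -0.  -0. ] 
q [ 0.836  1.121 -1.019  2.013  0.252  0.457 -0.108]
[0.4828, 0.0105, 0.155] total [121.2   1.4   4.9] n 4 row [30.3  0.3  1.2]
```

View pics/w3.png

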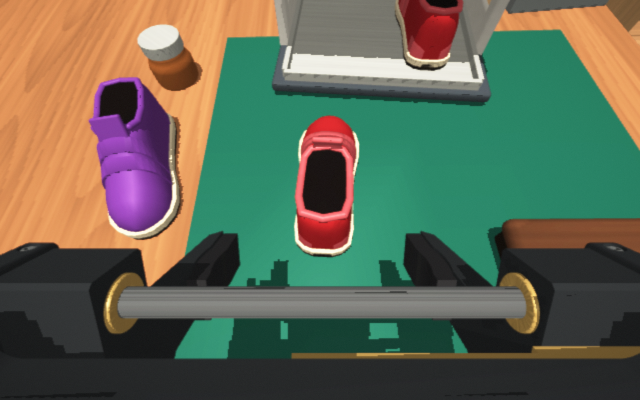

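```bash
cat > rw.py <<'E'
import pickle
from h import *
def ray(n,uv,z):
    K,T=pickle.load(open(n+'.pkl','rb'));d=np.array([(uv[0]-K[0,2])/K[0,0],(uv[1]-K[1,2])/K[1,1],1]);w=T[:3,:3]@d;t=(z-T[2,3])/w[2];return (T[:3,3]+t*w).round(4)
E
python3 -c "
from rw import *
print('heel sole',ray('w3',(324,254),.004),'collar back',ray('w3',(325,217),.07),'sides collar z.07',ray('w3',(299,195),.07),ray('w3',(355,195),.07),'toe top',ray('w3',(332,117),.03))
W=np.load('Ww3.npy');print(W[217,325],W[245,324],W[195,298:304],W[195,350:357])
print('mate heel',ray('w3',(428,68),.022),'tray front edge',ray('w3',(275,94),.0),ray('w3',(488,101),0.0), 'rim inner floor L',ray('w3',(284,82),.032),ray('w3',(483,87),.032))
"
```

```text
heel sole [0.4855 0.0809 0.004 ] collar back [0.4865 0.0893 0.07  ] sides collar z.07 [0.4664 0.1092 0.07  ] [0.511  0.1079 0.07  ] toe top [0.4987 0.2282 0.03  ]
[0.48651595 0.08910779 0.07053357] [0.48556125 0.08319543 0.02314487] [[0.46556235 0.10933861 0.0697743 ]
 [0.46631603 0.10963262 0.06919443]
 [0.46704657 0.11012694 0.06824886]
 [0.46784201 0.11017757 0.06811254]
 [0.46865091 0.11012705 0.06816077]
 [0.46942943 0.11033389 0.06773922]] [[ 5.07084091e-01  1.08175807e-01  6.96300326e-02]
 [ 5.07980423e-01  1.08605965e-01  6.87929285e-02]
 [ 5.08754649e-01  1.08465311e-01  6.90081847e-02]
 [ 5.09749195e-01  1.09281469e-01  6.74585876e-02]
 [ 5.19395927e-01  1.46240217e-01 -7.74514250e-04]
 [ 5.20331753e-01  1.45688976e-01  1.84041807e-04]
 [ 5.21398405e-01  1.45683703e-01  1.35275705e-04]]
mate heel [0.624  0.3137 0.022 ] tray front edge [0.4281 0.2984 0.    ] [0.6999 0.2767 0.    ] rim inner floor L [0.4441 0.2831 0.032 ] [0.6758 0.2667 0.032 ]
```

```bash
python3 -c "
from legs import *
legs([[.4866,.0062,.1552]],.030)
"
```

```text
clock 24.53 pos [ 0.4801 -0.0719  0.2473] tilt 44.3 az 88.8 yd [ 1.    -0.027 -0.006] op 0.997 F [0.  0.1 0.5] 
q [ 0.84   1.118 -1.023  2.012  0.251  0.461 -0.107]
[0.4866, 0.0062, 0.1552] total [120.5   5.    8.3] n 5 row [24.1  1.   1.7]
```

{"method": "carry_out", "body": {
  "targets": "1 15 5 8 0;1 25 0 0 0;1 25 0 0 0;1 25 0 0 0;1 18 0 0 0;1 8 0 0 0;1 4 0 0 0;1 0 0 0 0;1 0 0 0 0"
}}

```text
clock: 25.28
tool_pos: [0.4882, 0.0037, 0.1586]
eef_rot: [0.662, 0.641, -0.278, 0.271]
contact_force: [-0.1, 0.5, -0.3]
opening: 1.0
```

```bash
python3 -c "
from legs import *
legs([[.4866,.0062,.1552]],.030)
p,d=eyes.snapshot('scene');cv2.imwrite('pics/s4.png',cv2.resize(p[80:300,250:480],None,fx=3.4,fy=2.7))
p,d=eyes.snapshot('wrist');cv2.imwrite('pics/w4.png',p)
"
```

```text
clock 25.28 pos [0.4882 0.0037 0.1586] tilt 44.3 az 88.2 yd [ 1.    -0.031  0.001] op 1.0 F [-0.1  0.5 -0.3] 
q [ 0.635  1.242 -0.88   2.045  0.31   0.187 -0.146]
[0.4866, 0.0062, 0.1552] total [ 4.1 -1.7  0.6] n 1 row [ 4.1 -1.7  0.6]
```

View pics/s4.png

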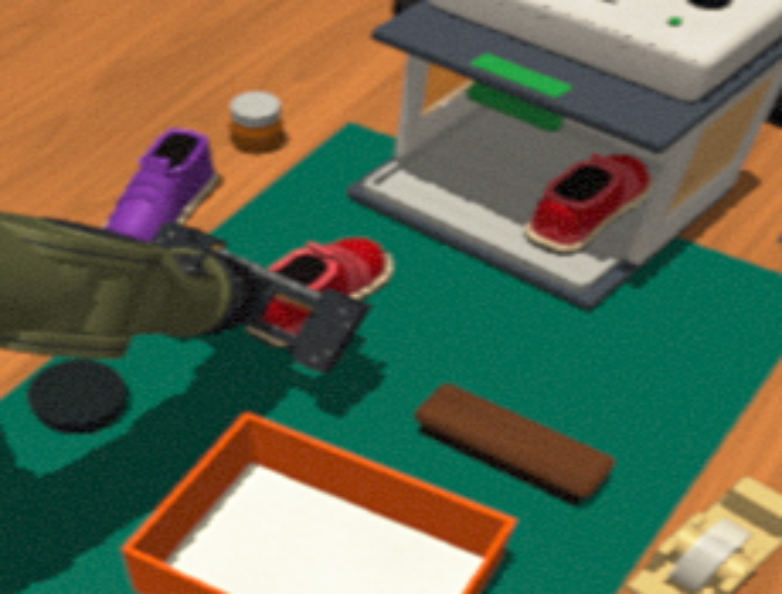

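View pics/w4.png

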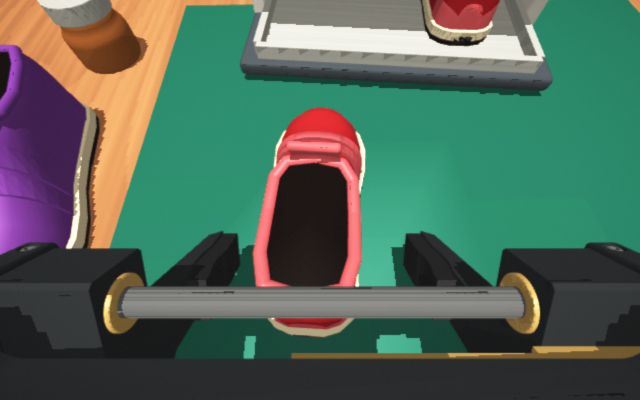

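{"method": "carry_out", "body": {
  "targets": "1 4 -2 0 0;0.4 0 0 0 0;0.4 0 0 0 0;0.4 0 0 0 0;0.4 0 0 0 0;0.4 0 0 0 0;0.4 0 0 0 0;0.4 0 0 0 0",
  "force": 50
}}

```text
clock: 26.05
tool_pos: [0.4858, 0.0076, 0.1549]
eef_rot: [0.661, 0.642, -0.278, 0.27]
contact_force: [-1.0, -0.5, 0.9]
opening: 0.563
```

```bash
python3 -c "
from legs import *
t=tool()[0]
legs([t+[0,0,.05],[.51,.10,.21],[.51,.233,.205]],.030)
"; python3 t2.py | head -3
```

```text
clock 26.05 pos [0.4858 0.0076 0.1549] tilt 44.4 az 88.3 yd [ 1.    -0.029  0.   ] op 0.563 F [-1.  -0.5  0.9] 
q [ 0.626  1.247 -0.873  2.051  0.312  0.172 -0.147]
[0.48576833 0.00759021 0.20487893] total [-35.8   0.  -35. ] n 2 row [-17.9   0.  -17.5]
[0.51, 0.1, 0.21] total [ 61.4  21.6 -70.1] n 3 row [ 20.5   7.2 -23.4]
[0.51, 0.233, 0.205] total [ 96.5  -3.8 -91.6] n 4 row [ 24.1  -1.  -22.9]
[ 0.02018272  0.69878149 -0.71505041] [0.99778477 0.0312672  0.05871887]
[]
   [0.468, -0.07, 0.28] [ 0.91  1.11 -1.08  2.06  0.27  0.5  -0.07] 0.0
```

{"method": "carry_out", "body": {
  "targets": "0.4 -4 0 -4 0;0.4 -7 0 -7 0;0.4 -9 0 -9 0;0.4 -8 0 -8 0;0.4 -4 0 -4 0;0.4 0 0 0 0"
}}

```text
clock: 26.55
tool_pos: [0.4863, 0.0083, 0.2022]
eef_rot: [0.661, 0.642, -0.277, 0.271]
contact_force: [-0.3, -0.1, -1.0]
opening: 0.563
```

```bash
python3 -c "
from legs import *
legs([[.5045,.09,.2],[.5045,.24,.197]],.015)
p,d=eyes.snapshot('scene');cv2.imwrite('pics/s5.png',cv2.resize(p[80:300,250:480],None,fx=3.4,fy=2.7))
"
python3 - <<'E'
import sys;sys.path.insert(0,'.')
import os;os.chdir('.')
import search as S
from search import *
from h import tool
t,M,s=tool();S.xd=M[:,0];S.yd=M[:,1];q=np.array(s['q'])
for p in [[.49,.05,.2],[.5045,.09,.2],[.5045,.14,.2],[.5045,.19,.2],[.5045,.24,.197],[.5045,.24,.1755]]:
    q,e,Q=go(q,[p],.01);print('  ',p,q.round(2),round(e,4))
E
```

```text
clock 26.55 pos [0.4863 0.0083 0.2022] tilt 44.4 az 88.2 yd [ 1.    -0.029  0.003] op 0.563 F [-0.3 -0.1 -1. ] 
q [ 0.647  1.169 -0.931  2.065  0.275  0.225 -0.175]
[0.5045, 0.09, 0.2] total [ 59.   15.9 -57.2] n 4 row [ 14.8   4.  -14.3]
[0.5045, 0.24, 0.197] total [ 107.    -4.3 -105.1] n 8 row [ 13.4  -0.5 -13.1]
   [0.49, 0.05, 0.2] [ 0.6   1.21 -0.91  2.1   0.26  0.16 -0.2 ] 0.0
   [0.5045, 0.09, 0.2] [ 0.51  1.2  -0.91  2.07  0.23  0.13 -0.23] 0.0
   [0.5045, 0.14, 0.2] [ 0.4   1.2  -0.89  2.08  0.2   0.05 -0.27] 0.0
   [0.5045, 0.19, 0.2] [ 0.35  1.25 -1.02  2.09  1.63  0.12 -1.77] 0.0007
   [0.5045, 0.24, 0.197] [ 0.29  1.33 -1.13  2.07  1.8   0.27 -1.97] 0.0
   [0.5045, 0.24, 0.1755] [ 0.3   1.38 -1.14  2.07  1.87  0.3  -2.  ] 0.0
```

View pics/s5.png

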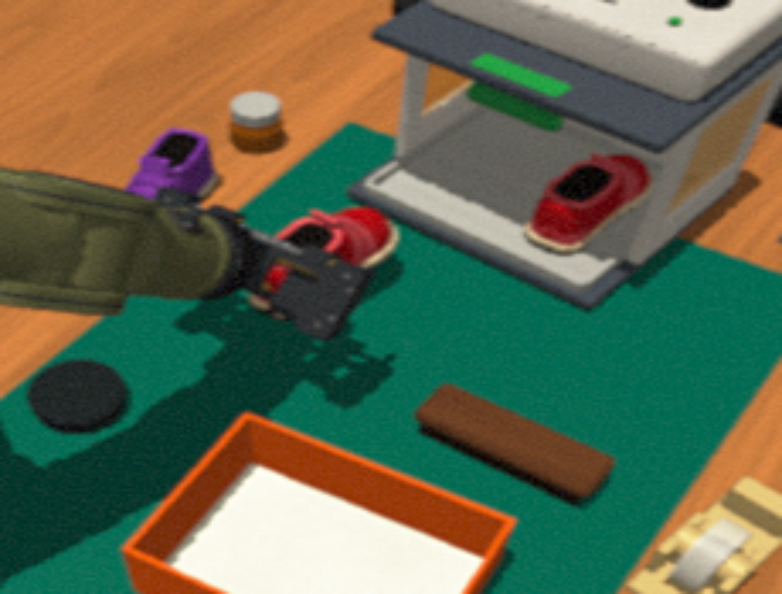

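Lifted flat and level. Moving in toward the hood slowly (near a wrist singularity).

{"method": "carry_out", "body": {
  "targets": "0.4 10 3 -9.5 0;0.4 12 3 -11.5 0;0.4 12 3 -11.5 0;0.4 12 3 -11.5 0;0.4 10 3 -9.5 0;0.4 6 0 -6 0;0.4 6 0 -6 0;0.4 6 0 -6 0;0.4 6 0 -6 0;0.4 0 0 0 0"
}}

```text
clock: 27.43
tool_pos: [0.5038, 0.1206, 0.1975]
eef_rot: [0.661, 0.643, -0.277, 0.27]
contact_force: [0.4, 0.4, -1.4]
opening: 0.563
```

```bash
python3 -c "
from legs import *
legs([[.5045,.24,.2]],.005)
"
```

```text
clock 27.43 pos [0.5038 0.1206 0.1975] tilt 44.4 az 88.4 yd [ 1.    -0.027  0.001] op 0.563 F [ 0.4  0.4 -1.4] 
q [ 0.397  1.16  -0.885  2.044  0.219  0.072 -0.278]
[0.5045, 0.24, 0.2] total [ 81.8  -2.6 -87. ] n 18 row [ 4.5 -0.1 -4.8]
```

{"method": "carry_out", "body": {
  "targets": "0.4 3 0 -3.4 0;0.4 3 0 -3.4 0;0.4 3 0 -3.4 0;0.4 3 0 -3.4 0;0.4 3 0 -3.4 0;0.4 3 0 -3.4 0;0.4 0 0 0 0"
}}

```text
clock: 28.02
tool_pos: [0.5054, 0.1472, 0.1991]
eef_rot: [0.661, 0.643, -0.278, 0.27]
contact_force: [-0.1, 0.4, -1.5]
opening: 0.565
```

```bash
python3 -c "
from legs import *
legs([[.5045,.24,.2]],.005)
"
```

```text
clock 28.02 pos [0.5054 0.1472 0.1991] tilt 44.4 az 88.4 yd [ 1.    -0.027  0.   ] op 0.565 F [-0.1  0.4 -1.5] 
q [ 0.341  1.154 -0.878  2.037  0.244  0.043 -0.344]
[0.5045, 0.24, 0.2] total [ 64.3  -3.4 -66.9] n 14 row [ 4.6 -0.2 -4.8]
```

{"method": "carry_out", "body": {
  "targets": "0.4 2.5 0 -2.7 0;0.4 2.5 0 -2.7 0;0.4 2.5 0 -2.7 0;0.4 2.5 0 -2.7 0;0.4 2.5 0 -2.7 0;0.4 2.5 0 -2.7 0;0.4 0 0 0 0"
}}

```text
clock: 28.6
tool_pos: [0.5058, 0.1679, 0.1994]
eef_rot: [0.661, 0.643, -0.278, 0.27]
contact_force: [-0.0, 0.6, -0.8]
opening: 0.566
```

```bash
python3 -c "
from legs import *
legs([[.5045,.24,.2]],.005)
"
```

```text
clock 28.6 pos [0.5058 0.1679 0.1994] tilt 44.4 az 88.4 yd [ 1.    -0.027  0.   ] op 0.566 F [-0.   0.6 -0.8] 
q [ 0.311  1.164 -0.902  2.03   1.054  0.044 -1.179]
[0.5045, 0.24, 0.2] total [ 49.9  -3.3 -51.9] n 11 row [ 4.5 -0.3 -4.7]
```

{"method": "carry_out", "body": {
  "targets": "0.4 3 0 -3.2 0;0.4 3 0 -3.2 0;0.4 3.5 0 -3.7 0;0.4 4 -0.5 -4.2 0;0.4 4 -0.5 -4.2 0;0.4 4 -0.5 -4.2 0;0.4 4 -0.5 -4.2 0;0.4 0 0 0 0"
}}

```text
clock: 29.27
tool_pos: [0.5048, 0.205, 0.1998]
eef_rot: [0.661, 0.643, -0.278, 0.27]
contact_force: [-0.9, 0.2, -1.0]
opening: 0.565
```

```bash
python3 -c "
from legs import *
legs([[.5045,.24,.2]],.005)
p,d=eyes.snapshot('scene');cv2.imwrite('pics/s6.png',cv2.resize(p[60:230,300:510],None,fx=3.8,fy=3.5))
s=r.get_state();p,d=eyes.snapshot('wrist');cv2.imwrite('pics/w6.png',p)
K,T=cam('wrist',s);W=cloud(K,T,d);np.save('Ww6.npy',W);import pickle;pickle.dump((K,T),open('w6.pkl','wb'))
"
```

```text
clock 29.27 pos [0.5048 0.205  0.1998] tilt 44.4 az 88.5 yd [ 1.    -0.028 -0.001] op 0.565 F [-0.9  0.2 -1. ] 
q [ 0.279  1.209 -0.995  2.015  1.643  0.141 -1.798]
[0.5045, 0.24, 0.2] total [ 24.3  -1.2 -25.1] n 6 row [ 4.1 -0.2 -4.2]
```

View pics/s6.png

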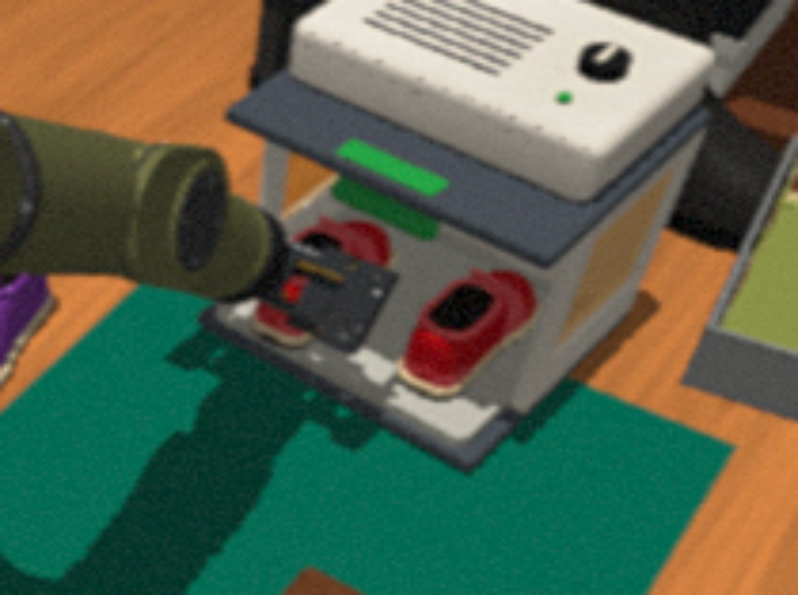

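View pics/w6.png

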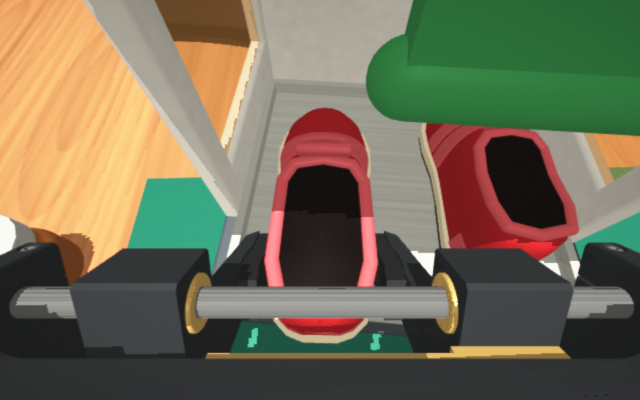

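```bash
python3 -c "
from rw import *
W=np.load('Ww6.npy')
print('heel',ray('w6',(320,341),.046),'toe',ray('w6',(325,110),.046+.02))
for uv in [(240,15),(300,40),(340,60),(390,30)]: print('wall',uv,W[uv[1],uv[0]].round(3))
for v in range(76,100,3): print(v,W[v,285].round(3),W[v,355].round(3))
print('bar',[W[v,500].round(3).tolist() for v in (60,90,110,125)],W[80,378].round(3),W[60,372].round(3))
print('sidewall edge',W[205,235].round(3))
print('mate',W[240,500].round(3))
"
python3 - <<'E'
import cv2
p=cv2.imread('pics/w6.png');cv2.imwrite('pics/w6c.png',cv2.resize(p[60:350,200:460],None,fx=2.6,fy=2))
E
```

```text
heel [0.5069 0.2779 0.046 ] toe [0.5148 0.4346 0.066 ]
wall (240, 15) [0.455 0.486 0.108]
wall (300, 40) [0.495 0.523 0.064]
wall (340, 60) [0.532 0.519 0.045]
wall (390, 30) [0.573 0.515 0.076]
76 [0.477 0.524 0.023] [0.548 0.516 0.028]
79 [0.479 0.51  0.032] [0.548 0.517 0.024]
82 [0.479 0.505 0.032] [0.549 0.517 0.02 ]
85 [0.478 0.505 0.029] [0.546 0.499 0.033]
88 [0.478 0.505 0.025] [0.546 0.498 0.03 ]
91 [0.478 0.505 0.022] [0.546 0.497 0.027]
94 [0.478 0.502 0.021] [0.547 0.497 0.023]
97 [0.478 0.498 0.02 ] [0.547 0.495 0.021]
bar [[0.541, 0.315, 0.199], [0.543, 0.313, 0.194], [0.544, 0.312, 0.19], [0.548, 0.313, 0.184]] [0.521 0.319 0.192] [0.52  0.326 0.191]
sidewall edge [0.447 0.37  0.038]
mate [0.607 0.324 0.078]
```

View pics/w6c.png

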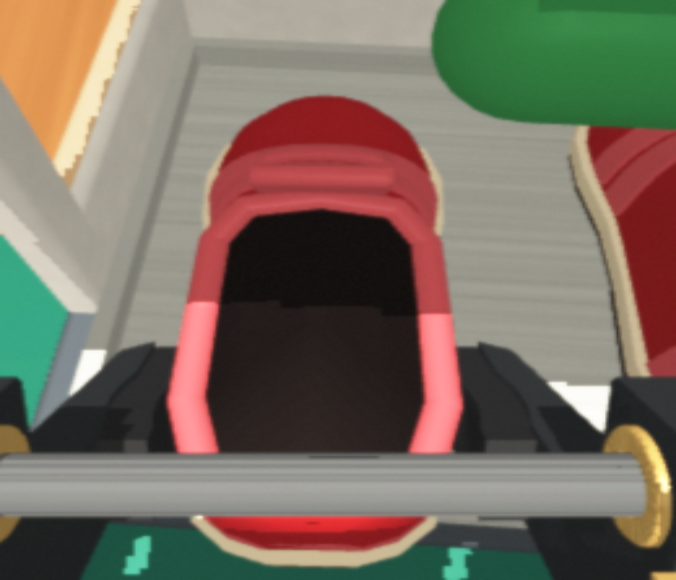

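{"method": "carry_out", "body": {
  "targets": "0.4 3.5 0 -3.2 0;0.4 4 0 -3.6 0;0.4 4 0 -3.6 0;0.4 4 0 -3.6 0;0.4 0 0 0 0"
}}

```text
clock: 29.78
tool_pos: [0.5053, 0.2267, 0.1988]
eef_rot: [0.661, 0.643, -0.278, 0.27]
contact_force: [0.7, 1.0, -2.2]
opening: 0.567
```

```bash
python3 -c "
from legs import *
legs([[.5045,.236,.197],[.5045,.236,.1765]],.005)
"
```

```text
clock 29.78 pos [0.5053 0.2267 0.1988] tilt 44.5 az 88.5 yd [ 1.    -0.027 -0.   ] op 0.567 F [ 0.7  1.  -2.2] 
q [ 0.258  1.238 -1.044  1.999  1.698  0.198 -1.864]
[0.5045, 0.236, 0.197] total [ 7.8 -1.1 -5.3] n 2 row [ 3.9 -0.5 -2.7]
[0.5045, 0.236, 0.1765] total [14.6  0.  14.4] n 3 row [4.9 0.  4.8]
```

{"method": "carry_out", "body": {
  "targets": "0.4 4 -0.5 -3 0;0.4 4 -0.5 -3 0;0.4 0 0 0 0;0.4 4 0 4 0;0.4 4 0 4 0;0.4 3 0 3 0;0.4 1.5 0 1.5 0;0.4 0 0 0 0"
}}

```text
clock: 30.45
tool_pos: [0.5047, 0.2346, 0.1783]
eef_rot: [0.661, 0.642, -0.279, 0.27]
contact_force: [0.9, 0.8, -0.8]
opening: 0.564
```

```bash
python3 -c "
from legs import *
legs([[.5045,.236,.1765]],.005)
s=r.get_state();p,d=eyes.snapshot('wrist');cv2.imwrite('pics/w7.png',p)
K,T=cam('wrist',s);W=cloud(K,T,d);np.save('Ww7.npy',W);import pickle;pickle.dump((K,T),open('w7.pkl','wb'))
p,d=eyes.snapshot('scene');cv2.imwrite('pics/s7.png',cv2.resize(p[60:230,300:510],None,fx=3.8,fy=3.5))
"
```

```text
clock 30.45 pos [0.5047 0.2346 0.1783] tilt 44.3 az 88.4 yd [ 1.    -0.029 -0.002] op 0.564 F [ 0.9  0.8 -0.8] 
q [ 0.258  1.303 -1.08   1.99   1.787  0.26  -1.92 ]
[0.5045, 0.236, 0.1765] total [ 2.3 -0.3  0.2] n 1 row [ 2.3 -0.3  0.2]
```

View pics/w7.png

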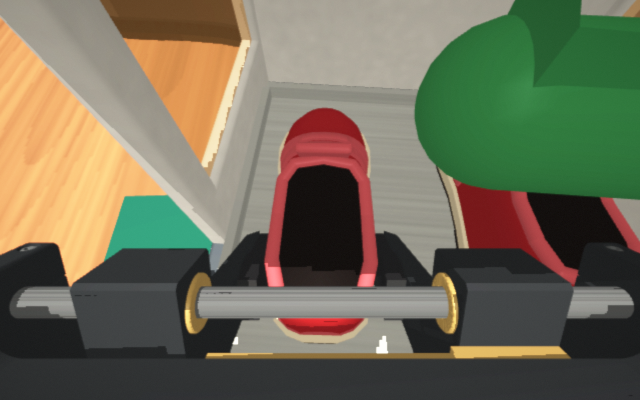

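View pics/s7.png

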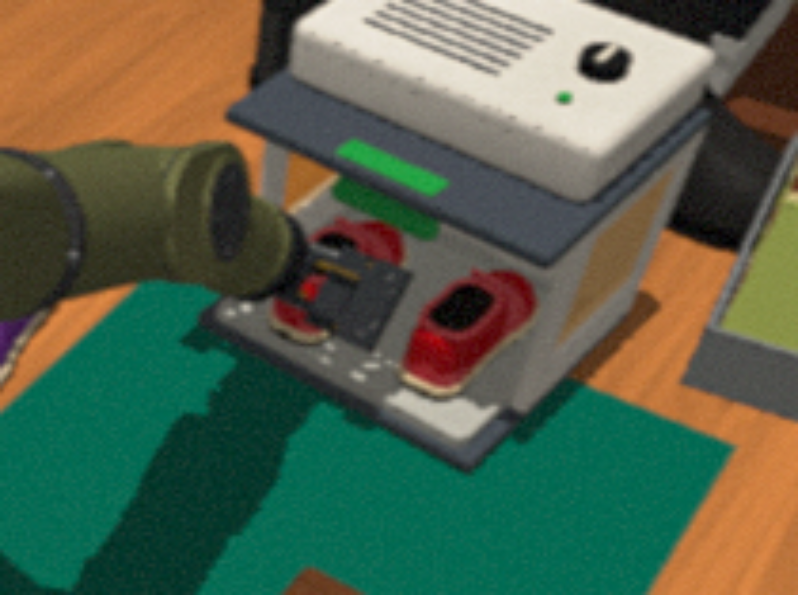

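{"method": "carry_out", "body": {
  "targets": "0.4 1.3 0 1.3 0;0.4 1.2 0 1.2 0;0.4 0 0 0 0;0.4 0 0 0 0"
}}

```text
clock: 30.88
tool_pos: [0.5048, 0.235, 0.1758]
eef_rot: [0.661, 0.642, -0.278, 0.27]
contact_force: [0.1, 0.1, -1.0]
opening: 0.565
```

```bash
python3 -c "
from legs import *
legs([[.5045,.236,.175]],.005)
"
```

```text
clock 30.88 pos [0.5048 0.235  0.1758] tilt 44.4 az 88.4 yd [ 1.    -0.028 -0.   ] op 0.565 F [ 0.1  0.1 -1. ] 
q [ 0.258  1.311 -1.083  1.989  1.797  0.265 -1.924]
[0.5045, 0.236, 0.175] total [ 1.3 -0.4 -0.2] n 1 row [ 1.3 -0.4 -0.2]
```

Within a millimetre of the floor; one more small lowering, then a partial opening (clear of the side wall) and back out along the tool axis.

{"method": "carry_out", "body": {
  "targets": "0.4 0.6 0 0.6 0;0.4 0 0 0 0;0.62 0 0 0 0;0.68 0 0 0 0;0.74 0 0 0 0;0.74 0 0 0 0;0.74 0 0 0 0"
}}

```text
clock: 31.47
tool_pos: [0.5049, 0.2351, 0.1752]
eef_rot: [0.661, 0.643, -0.278, 0.27]
contact_force: [0.2, 1.0, 0.1]
opening: 0.743
```

```bash
python3 -c "
from legs import *
legs([[.5045,.236,.175]],.005)
p,d=eyes.snapshot('wrist');cv2.imwrite('pics/w8.png',p)
"
```

```text
clock 31.47 pos [0.5049 0.2351 0.1752] tilt 44.4 az 88.4 yd [ 1.    -0.028 -0.   ] op 0.743 F [0.2 1.  0.1] 
q [ 0.259  1.313 -1.084  1.988  1.799  0.266 -1.924]
[0.5045, 0.236, 0.175] total [ 0.8 -0.4 -0.5] n 1 row [ 0.8 -0.4 -0.5]
```

View pics/w8.png

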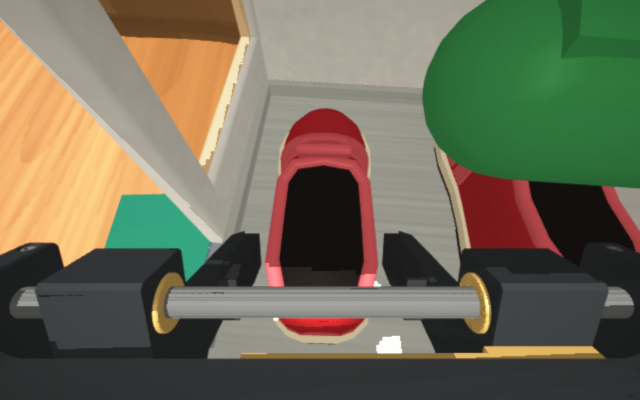

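```bash
cat > sm.py <<'E'
import search as S,sys,json
from search import *
from h import tool
t,M,s=tool();S.xd=M[:,0];S.yd=M[:,1];q=np.array(s['q'])
for p in json.loads(sys.argv[1]):
    q,e,Q=go(q,[p],.01);print('  ',p,q.round(2),round(e,4))
E
python3 sm.py "[[0.503,0.151,0.261],[0.5556,0.1532,0.3193],[0.5568,0.1952,0.2765],[0.5568,0.1952,0.2935]]"
python3 -c "
from legs import *
legs([[.503,.151,.261]],.01)"
```

```text
[0.503, 0.151, 0.261] [ 0.52  1.31 -1.34  2.09  1.29  0.43 -1.45] 0.0
   [0.5556, 0.1532, 0.3193] [ 0.53  1.29 -1.46  1.91  1.01  0.61 -1.2 ] 0.0
   [0.5568, 0.1952, 0.2765] [ 0.43  1.31 -1.35  1.92  1.11  0.49 -1.29] 0.0
   [0.5568, 0.1952, 0.2935] [ 0.44  1.29 -1.38  1.91  1.08  0.52 -1.28] 0.0
clock 31.52 pos [0.5048 0.235  0.1751] tilt 44.4 az 88.4 yd [ 1.    -0.028 -0.   ] op 0.742 F [0.2 0.  0.1] 
q [ 0.259  1.313 -1.084  1.988  1.799  0.266 -1.924]
[0.503, 0.151, 0.261] total [-120.2    0.5    0. ] n 13 row [-9.2  0.   0. ]
```

{"method": "carry_out", "body": {
  "targets": "0.74 -6 0 0 0;0.74 -8 0 0 0;0.74 -10 0 0 0;0.74 -10 0 0 0;0.74 -10 0 0 0;0.74 -10 0 0 0;0.74 -10 0 0 0;0.74 -10 0 0 0;0.74 -10 0 0 0;0.74 -12 0 0 0;0.74 -12 0 0 0;0 -12 0 0 0;0 0 0 0 0"
}}

```text
clock: 32.6
tool_pos: [0.5029, 0.1494, 0.2622]
eef_rot: [0.662, 0.641, -0.278, 0.27]
contact_force: [-0.5, -0.1, 0.0]
opening: 0.616
```

```bash
python3 -c "
from legs import *
legs([[.5556,.1532,.3193]],.02)
s=r.get_state();p,d=eyes.snapshot('wrist');cv2.imwrite('pics/w9.png',p)
K,T=cam('wrist',s);W=cloud(K,T,d);np.save('Ww9.npy',W);import pickle;pickle.dump((K,T),open('w9.pkl','wb'))
p,d=eyes.snapshot('scene');cv2.imwrite('pics/s9.png',cv2.resize(p[60:230,300:510],None,fx=3.8,fy=3.5))
"
```

```text
clock 32.6 pos [0.5029 0.1494 0.2622] tilt 44.4 az 88.1 yd [ 1.    -0.031  0.001] op 0.616 F [-0.5 -0.1  0. ] 
q [ 0.469  1.183 -1.208  2.04   1.151  0.321 -1.308]
[0.5556, 0.1532, 0.3193] total [-37.   52.7 -43.8] n 3 row [-12.3  17.6 -14.6]
```

View pics/w9.png

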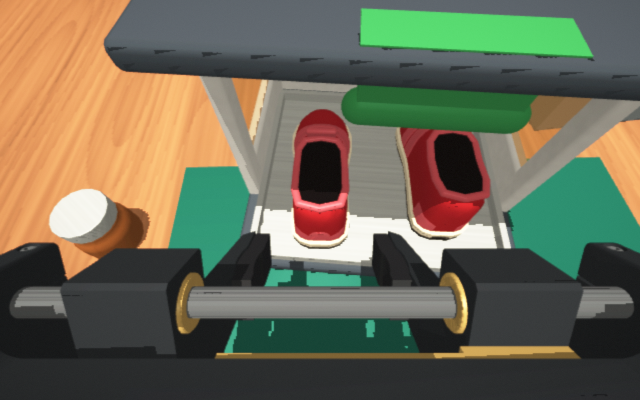

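View pics/s9.png

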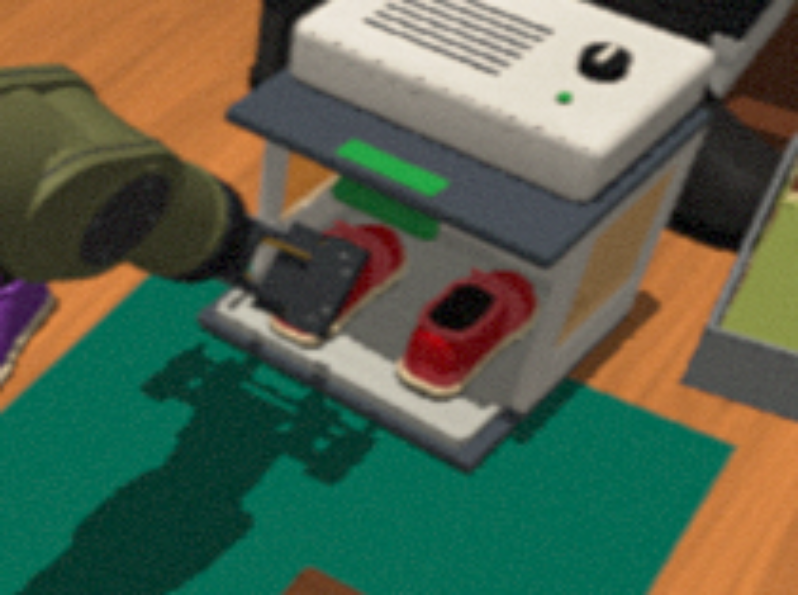

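```bash
python3 -c "
from rw import *
W=np.load('Ww9.npy')
print('heel',ray('w9',(320,246),.023),'mate heel',ray('w9',(440,235),.023),'rear rim',)
print('rim front outer',ray('w9',(252,258),.032),ray('w9',(510,246),.032))
for u in (355,400,435,470,515): print('bar',u,[W[v,u].round(3).tolist() for v in (100,110,118,124)])
print('lip front lower', W[70,300].round(3),W[80,450].round(3),W[88,600].round(3))
print('collar',W[205,320].round(3),W[195,300].round(3),W[195,342].round(3),'toe',W[114,322].round(3))
"
```

```text
heel [0.5077 0.3087 0.023 ] mate heel [0.6246 0.3163 0.023 ] rear rim
rim front outer [0.4459 0.2961 0.032 ] [0.683  0.3002 0.032 ]
bar 355 [[0.525, 0.319, 0.196], [0.525, 0.316, 0.193], [0.525, 0.315, 0.188], [0.554, 0.462, 0.02]]
bar 400 [[0.544, 0.315, 0.2], [0.545, 0.313, 0.195], [0.546, 0.312, 0.191], [0.547, 0.312, 0.187]]
bar 435 [[0.56, 0.314, 0.2], [0.561, 0.313, 0.195], [0.562, 0.311, 0.192], [0.563, 0.31, 0.189]]
bar 470 [[0.574, 0.312, 0.201], [0.577, 0.312, 0.196], [0.577, 0.309, 0.193], [0.578, 0.307, 0.191]]
bar 515 [[0.594, 0.311, 0.202], [0.597, 0.31, 0.197], [0.597, 0.308, 0.194], [0.597, 0.306, 0.192]]
lip front lower [0.501 0.307 0.223] [0.556 0.302 0.221] [0.608 0.296 0.221]
collar [0.508 0.318 0.09 ] [0.493 0.328 0.089] [0.526 0.327 0.09 ] toe [0.514 0.441 0.06 ]
```

{"method": "carry_out", "body": {
  "targets": "0 -9.3 13.2 -11 0;0 -9.3 13.2 -11 0;0 -9.3 13.2 -11 0;0 -9.3 13.2 -11 0;0 0 0 0 0;0 0 0 0 0"
}}

```text
clock: 33.2
tool_pos: [0.5553, 0.1557, 0.3179]
eef_rot: [0.661, 0.642, -0.278, 0.271]
contact_force: [-1.4, 0.1, 0.2]
opening: 0.067
```

```bash
python3 -c "
from legs import *
legs([[.5568,.1952,.2765]],.01)
s=r.get_state();p,d=eyes.snapshot('wrist');cv2.imwrite('pics/w10.png',p)
K,T=cam('wrist',s);W=cloud(K,T,d);t,M,_=tool(s)
# finger surface in tool coords
L=(W-t)@M
m=(L[...,0]>.10)&(L[...,0]<.18)&(abs(L[...,1])<.04)&(abs(L[...,2])<.03)
A=L[m];print(len(A),A.min(0),A.max(0),np.percentile(A,[2,50,98],axis=0).round(4))
"
```

```text
clock 33.2 pos [0.5553 0.1557 0.3179] tilt 44.3 az 88.4 yd [ 1.    -0.028  0.   ] op 0.067 F [-1.4  0.1  0.2] 
q [ 0.497  1.208 -1.394  1.862  0.94   0.575 -1.115]
[0.5568, 0.1952, 0.2765] total [57.3  0.3  0.7] n 6 row [9.5 0.1 0.1]
3531 [ 0.1000655  -0.01685243 -0.01145466] [0.16749024 0.018833   0.01116286] [[ 0.1025 -0.0142 -0.0108]
 [ 0.1357 -0.002  -0.009 ]
 [ 0.1642  0.0162  0.0088]]
```

View pics/w10.png

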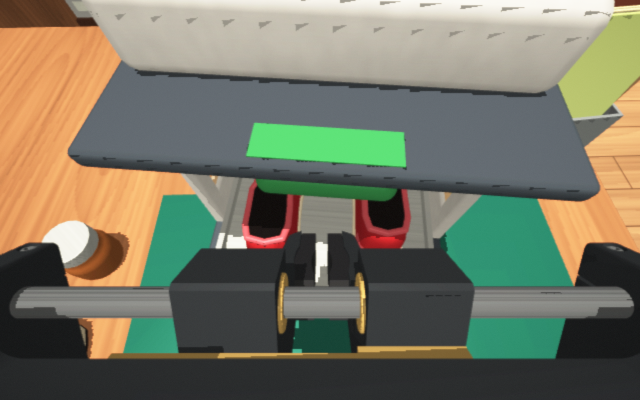

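{"method": "carry_out", "body": {
  "targets": "0 10 0 0 0;0 10 0 0 0;0 10 0 0 0;0 10 0 0 0;0 8 0 0.5 0;0 6 0 0 0;0 3 0 0 0;0 0 0 0 0;0 0 0 0 0"
}}

```text
clock: 34.0
tool_pos: [0.5566, 0.1946, 0.2771]
eef_rot: [0.661, 0.642, -0.278, 0.27]
contact_force: [-0.2, -0.2, 0.0]
opening: 0.003
```

```bash
python3 -c "
from legs import *
legs([[.5568,.1952,.2765],[.5568,.1952,.2865]],.01)
s=r.get_state();p,d=eyes.snapshot('wrist');cv2.imwrite('pics/w11.png',p)
p,d=eyes.snapshot('scene');cv2.imwrite('pics/s11.png',cv2.resize(p[60:230,300:510],None,fx=3.8,fy=3.5))
"
```

```text
clock 34.0 pos [0.5566 0.1946 0.2771] tilt 44.4 az 88.4 yd [ 1.    -0.028 -0.   ] op 0.003 F [-0.2 -0.2  0. ] 
q [ 0.399  1.231 -1.292  1.86   1.031  0.469 -1.197]
[0.5568, 0.1952, 0.2765] total [0.8 0.2 0. ] n 1 row [0.8 0.2 0. ]
[0.5568, 0.1952, 0.2865] total [-7.1 -0.  -7. ] n 1 row [-7.1 -0.  -7. ]
```

View pics/w11.png

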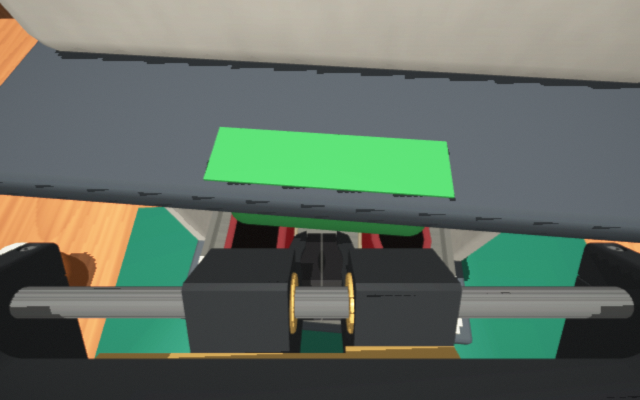

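View pics/s11.png

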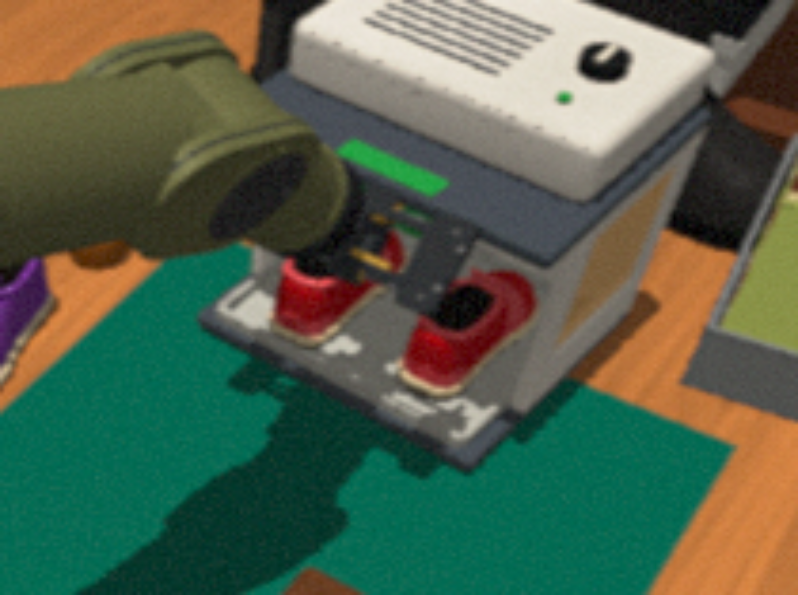

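{"method": "carry_out", "body": {
  "targets": "0 -1.4 0 -1.4 0;0 -1.4 0 -1.4 0;0 -1.4 0 -1.4 0;0 -1.4 0 -1.4 0;0 -0.7 0 -0.7 0;0 -0.7 0 -0.7 0;0 0 0 0 0;0 0 0 0 0"
}}

```text
clock: 34.77
tool_pos: [0.5565, 0.1946, 0.2869]
eef_rot: [0.661, 0.642, -0.278, 0.27]
contact_force: [-0.0, -0.2, -0.2]
opening: 0.003
```

{"method": "carry_out", "body": {
  "targets": "0 -0.7 0 -0.7 0;0 -0.7 0 -0.7 0;0 -0.7 0 -0.7 0;0 0 0 0 0;0 0 0 0 0"
}}

```text
clock: 35.18
tool_pos: [0.5564, 0.1943, 0.2893]
eef_rot: [0.661, 0.642, -0.279, 0.27]
contact_force: [-0.4, -0.8, -2.2]
opening: 0.007
```

{"method": "carry_out", "body": {
  "targets": "0 -0.7 0 -0.7 0;0 -0.7 0 -0.7 0;0 -0.7 0 -0.7 0;0 0 0 0 0;0 0 0 0 0"
}}

```text
clock: 35.6
tool_pos: [0.5564, 0.1944, 0.2924]
eef_rot: [0.661, 0.642, -0.279, 0.27]
contact_force: [-0.8, -1.7, -3.5]
opening: 0.002
```

{"method": "carry_out", "body": {
  "targets": "0 -0.7 0 -0.7 0;0 -0.7 0 -0.7 0;0 0 0 0 0;0 0 0 0 0"
}}

```text
clock: 35.93
tool_pos: [0.5564, 0.1943, 0.2942]
eef_rot: [0.661, 0.642, -0.279, 0.271]
contact_force: [1.3, -2.8, -7.4]
opening: 0.006
```

{"method": "carry_out", "body": {
  "targets": "0 -0.7 0 -0.7 0;0 -0.7 0 -0.7 0;0 0 0 0 0;0 0 0 0 0;0 0 0 0 0"
}}

```text
clock: 36.35
tool_pos: [0.5563, 0.1939, 0.2955]
eef_rot: [0.66, 0.642, -0.28, 0.271]
contact_force: [-0.3, -2.3, -14.5]
opening: 0.004
```

```bash
python3 -c "
from legs import *
legs([[.5568,.1952,.2765]],.01)
p,d=eyes.snapshot('scene');cv2.imwrite('pics/s12.png',cv2.resize(p[60:230,300:510],None,fx=3.8,fy=3.5))
"
```

```text
clock 36.35 pos [0.5563 0.1939 0.2955] tilt 44.2 az 88.5 yd [ 1.    -0.028 -0.002] op 0.004 F [ -0.3  -2.3 -14.5] 
q [ 0.408  1.212 -1.323  1.855  0.999  0.501 -1.189]
[0.5568, 0.1952, 0.2765] total [14.5  0.5 12.3] n 2 row [7.2 0.2 6.1]
```

View pics/s12.png

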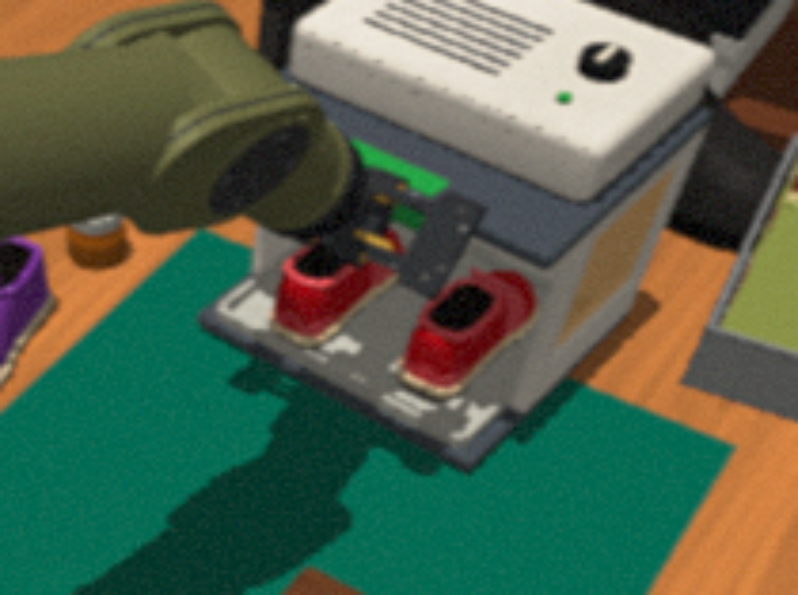

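```bash
python3 -c "
from legs import *
s=r.get_state();p,d=eyes.snapshot('wrist');cv2.imwrite('pics/w12.png',p)
K,T=cam('wrist',s);W=cloud(K,T,d);t,M,_=tool(s);L=(W-t)@M*1000
for u in (250,321,330,420):
  print(u,[(v,p[v,u].tolist(),L[v,u].round(0).tolist(),W[v,u].round(3).tolist()) for v in range(180,260,8)])
"
```

```text
250 [(180, [116, 222, 90], [134.0, -27.0, -45.0], [0.533, 0.32, 0.23]), (188, [115, 221, 90], [132.0, -26.0, -42.0], [0.533, 0.316, 0.231]), (196, [116, 221, 91], [130.0, -26.0, -39.0], [0.533, 0.314, 0.229]), (204, [86, 169, 67], [128.0, -26.0, -37.0], [0.534, 0.31, 0.229]), (212, [107, 102, 95], [126.0, -26.0, -34.0], [0.534, 0.307, 0.229]), (220, [89, 85, 78], [126.0, -26.0, -31.0], [0.534, 0.305, 0.227]), (228, [55, 54, 48], [131.0, -27.0, -26.0], [0.532, 0.304, 0.22]), (236, [13, 13, 16], [259.0, -61.0, 33.0], [0.5, 0.352, 0.087]), (244, [11, 13, 17], [252.0, -59.0, 37.0], [0.501, 0.344, 0.089]), (252, [45, 45, 43], [94.0, -18.0, -34.0], [0.54, 0.284, 0.252])]
321 [(180, [115, 221, 90], [134.0, 1.0, -45.0], [0.561, 0.319, 0.23]), (188, [115, 221, 90], [133.0, 1.0, -42.0], [0.561, 0.316, 0.23]), (196, [116, 221, 91], [130.0, 1.0, -39.0], [0.56, 0.313, 0.23]), (204, [117, 223, 91], [127.0, 1.0, -37.0], [0.56, 0.309, 0.23]), (212, [109, 104, 95], [127.0, 1.0, -34.0], [0.56, 0.307, 0.228]), (220, [105, 99, 92], [124.0, 1.0, -32.0], [0.56, 0.303, 0.228]), (228, [74, 70, 64], [125.0, 
[... 852 characters left out ...]
, -9.0], [0.564, 0.301, 0.197])]
420 [(180, [115, 220, 90], [135.0, 40.0, -45.0], [0.599, 0.319, 0.23]), (188, [114, 219, 89], [132.0, 39.0, -42.0], [0.599, 0.315, 0.23]), (196, [116, 221, 90], [128.0, 38.0, -40.0], [0.598, 0.311, 0.231]), (204, [115, 221, 89], [127.0, 38.0, -37.0], [0.597, 0.308, 0.23]), (212, [116, 222, 91], [126.0, 38.0, -35.0], [0.597, 0.305, 0.229]), (220, [110, 104, 97], [123.0, 37.0, -32.0], [0.596, 0.302, 0.23]), (228, [105, 99, 92], [124.0, 37.0, -29.0], [0.597, 0.3, 0.227]), (236, [71, 68, 62], [124.0, 38.0, -25.0], [0.597, 0.298, 0.224]), (244, [59, 58, 150], [250.0, 83.0, 36.0], [0.643, 0.34, 0.09]), (252, [44, 44, 42], [95.0, 28.0, -33.0], [0.587, 0.283, 0.25])]
```

View pics/w12.png

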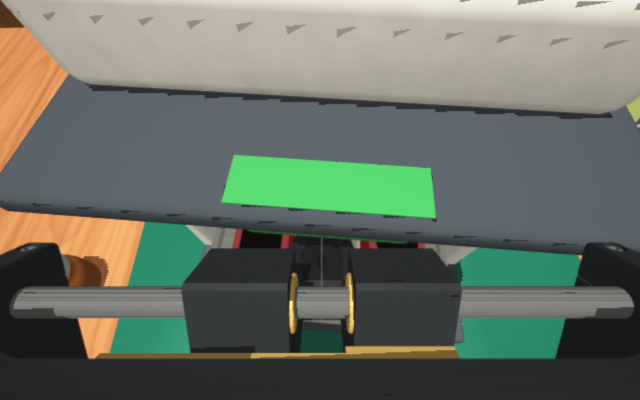

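The block at (240,290) is 29 mm clear of the lip, and the 14.5 N at the end shows a hard stop after about 6 mm (only 4.5 N is needed). Now I release and retreat.

{"method": "carry_out", "body": {
  "targets": "0 1.5 0 1.5 0;0 2.5 0 2.5 0;0 3 0 3 0;0 3 0 3 0;0 3 0 3 0;0 0 0 0 0;0 -8 0 0 0;0 -12 0 0 0;0 -14 0 0 0;0 -16 0 0 0;0 -16 0 0 0;0 -16 0 0 0;0 -16 0 0 0;0 -16 0 0 0;0 0 0 0 0;0 0 0 0 0"
}}

```text
clock: 37.78
tool_pos: [0.5546, 0.1145, 0.3616]
eef_rot: [0.662, 0.642, -0.277, 0.27]
contact_force: [-0.2, -0.1, 0.2]
opening: 0.005
```

```bash
python3 -c "
from legs import *
legs([[.5568,.1952,.2765]],.01)
s=r.get_state();p,d=eyes.snapshot('wrist');cv2.imwrite('pics/w13.png',p)
K,T=cam('wrist',s);W=cloud(K,T,d);np.save('Ww13.npy',W);import pickle;pickle.dump((K,T),open('w13.pkl','wb'))
p,d=eyes.snapshot('scene');cv2.imwrite('pics/s13.png',p)
"
```

```text
clock 37.78 pos [0.5546 0.1145 0.3616] tilt 44.5 az 88.1 yd [ 1.    -0.03   0.002] op 0.005 F [-0.2 -0.1  0.2] 
q [ 0.586  1.149 -1.442  1.845  0.777  0.642 -0.974]
[0.5568, 0.1952, 0.2765] total [117.3  -0.5   1.9] n 12 row [ 9.8 -0.   0.2]
```

View pics/w13.png

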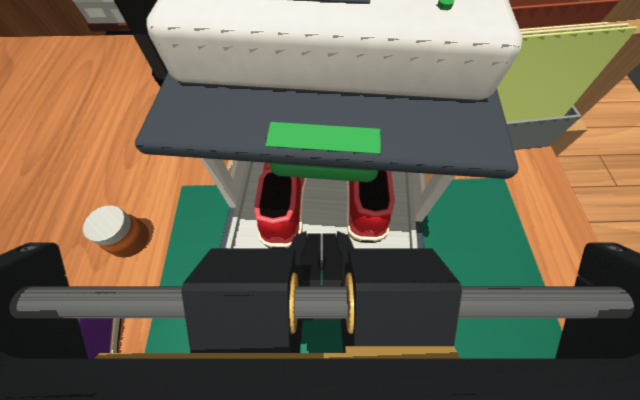

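View pics/s13.png

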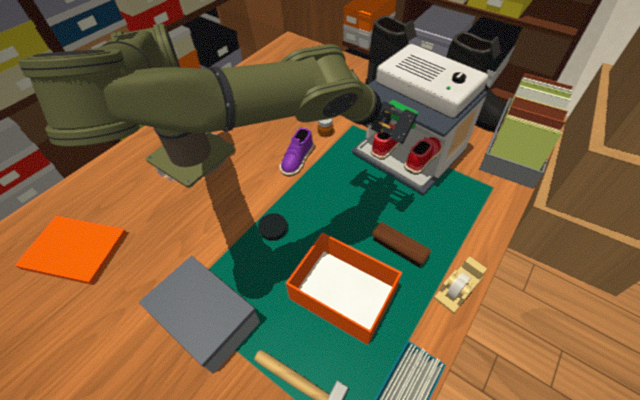

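```bash
python3 -c "
from rw import *
W=np.load('Ww13.npy')
print('heel',ray('w13',(277,246),.023),'mate heel',ray('w13',(368,241),.023))
print('collar z',W[212,277].round(3),W[205,370].round(3))
print('bar',[W[v,325].round(3).tolist() for v in (166,169,172,175,178,181)])
print(r.get_state()['contact_force'])
print(r.finish_job())
"
```

```text
heel [0.5045 0.31   0.023 ] mate heel [0.6235 0.3134 0.023 ]
collar z [0.512 0.327 0.089] [0.619 0.333 0.089]
bar [[0.564, 0.302, 0.216], [0.565, 0.312, 0.196], [0.565, 0.311, 0.193], [0.565, 0.31, 0.191], [0.565, 0.31, 0.187], [0.57, 0.409, 0.02]]
[ 0.5322744  -0.48855311 -0.42284535]
the job is handed in; nothing more can be done
None
```

The red shoe is standing in the hood's tray beside its mate, toe to the back and let go. The start bar was then pushed fully up and has sprung back. I handed the job in at about 38 s of the 64 s; the hand-in gave no verdict.

**How it was done:**
- I lifted the shoe from the box with the tool pointing straight down and set it on the mat in line with the hood.
- The moves allow no direct pitch, so I tilted the tool to about 44° by pushing it against the arm's reach limits.
- With that slant I gripped the shoe again, carried it over the rim and under the lip, lowered it and let go.
- I closed the fingers and pressed the bar from below. The force rose to 14.5 N at a hard stop after about 6 mm of tool travel, against the 4.5 N the bar needs. I then backed off.

**Last checks:**
- **Shoe:** the collar is at 0.089–0.090 m, as expected for a shoe flat on the tray floor. The heel is about 8 mm inside the front rim, which puts the shoe's middle about 12 mm in front of the tray's centre. It is turned about 4° from straight.
- **Mate:** its heel reads within about 3 mm of the earlier views, which is within reading error.
- **Bar:** it reads back at its rest height, though only to a few millimetres, so the under-1 mm limit isn't confirmed by measurement.
- **Rest of the counter:** nothing else looks moved in the last view, and the robot is clear of everything with no contact force.

**What did not go to plan:**
- The first route with the tilted tool drove the arm against its joint limits, which cost about 7 s to undo.
- During the tilting, joint 6 sat right at its 2.09 rad limit; the highest reading I printed in full was 2.0898.

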